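Load the drip tray evenly and slide it over the funnel

TASK

The light drip tray stands crosswise on a narrow plank and tips if its ends are loaded: without letting it tip or slide away, set the two metal wheel hubs flat in it, one on each side of its middle rib and each close up to the rib, centred between the long walls. Then, without lifting the tray, push it along the plank until its far wall rests squarely against both stop blocks, so that its spout hangs over the funnel. Leave the other things on the table where they are.

Things in the scene. Friction and masses are not known exactly. Their poses are not given: they have to be found in the camera images.
- tray: Light grey plastic drip tray, 0.15 kg, loose, lying across the plank. Origin: centre of its underside. Own x points to its spout (away from the robot), own y along its length. Outside 130 mm (x) by 250 mm (y), 24 mm high; walls and floor 4 mm thick. Its ends overhang the plank by about 75 mm on either side.
- rib_top (a point): Middle of the top edge of the tray's middle rib, 12 mm over the tray's underside. The rib runs along the tray's x at y = 0, is 4 mm thick, and parts the tray in two halves. A first hub centred more than about 70 mm from the rib tips the tray; 42 to 60 mm (along the tray's y) is safe, 48 mm a good aim.
- push_wall (a point): Middle of the outer face of the tray's near long wall (x = -65 mm, z = 12 mm in the tray's frame): the face to push on, along the tray's +x. Loaded, the tray takes 2 to 12 N to slide (a little more to start).
- spout_tip (a point): Tip of the tray's 24 mm wide spout, 106 mm in +x from the tray's origin.
- hub_a: Aluminium wheel hub, about 0.3 kg, loose, standing flat on the table: round flange 80 mm in diameter and 12 mm thick, with a round boss 32 mm in diameter rising from it to 54 mm over the underside; the boss is the grip. Origin: centre of its underside, z up along the boss.
- hub_b: Second wheel hub, the same as the first.
- bench: Fixed plywood plank on four legs. Origin on the table; own x runs along the plank, away from the robot. Top 150 mm over the table, 100 mm wide, x from -160 to 110 mm. Two wooden stop blocks on its far end at y = -36 and 36 mm, 24 mm wide and high, near faces at x = 95 mm. The tray is home when its far wall touches both, its origin then at x = 30 mm.
- funnel_mouth (a point): Centre of the funnel's mouth, 126 mm over the table. Galvanized funnel, 110 mm across, on a steel canister 84 mm in diameter; both fixed, standing beyond the plank's far end, lower than the plank's top.
- scoop: Yellow plastic parts scoop, 130 mm long, 62 mm wide, 35 mm high; bystander. Origin: near the middle of its underside.
- jar: Amber jar with a dark lid, 68 mm in diameter, 75 mm high; bystander. Origin: centre of its underside.
- stem: Brass valve stem lying on the table, 64 mm long, 22 mm wide, 20 mm high; bystander. Origin: middle of its underside.
- ferrule: Copper ferrule, 36 mm in diameter, 30 mm high; bystander. Origin: centre of its underside.
- nut: Chrome hex nut, about 30 mm across, 12 mm high; bystander. Origin: centre of its underside.
- wrench: Steel wrench, 160 mm long, lying flat; bystander.
Not all that is in view belongs to the job. What is shaped like the hub_a but pink is not meant.

How it is judged:
On the way:
1. both hubs lie flat in the tray, one on each side of the rib and close to it, let go, and the tray is level and still within 25 mm of where it stood (((y of hub_a in the frame of tray between 0.036 and 0.062 m and x of hub_a in the frame of tray between -0.026 and 0.026 m and z of hub_a in the frame of tray between 0 and 0.008 m and angle between each of hub_a, hub_b's own z axis and vertical below 0.08 rad and y of hub_b in the frame of tray between -0.062 and -0.036 m and x of hub_b in the frame of tray between -0.026 and 0.026 m and z of hub_b in the frame of tray between 0 and 0.008 m) or (y of hub_a in the frame of tray between -0.062 and -0.036 m and x of hub_a in the frame of tray between -0.026 and 0.026 m and z of hub_a in the frame of tray between 0 and 0.008 m and angle between each of hub_a, hub_b's own z axis and vertical below 0.08 rad and y of hub_b in the frame of tray between 0.036 and 0.062 m and x of hub_b in the frame of tray between -0.026 and 0.026 m and z of hub_b in the frame of tray between 0 and 0.008 m)) and angle between tray's own z axis and vertical below 0.05 rad and distance of tray from where it was at the start of the episode below 0.025 m and contact force between the fingers and hub_a below 0.1 N and contact force between the fingers and hub_b below 0.1 N), for 0.2 s.
At the end, for the whole second after the job is handed in: Hubs flat in the tray, one each side of the rib, 36 to 62 mm from it, within 26 mm of the tray's long middle line; tray level, far wall within 7 mm of the stops, square within 0.1 rad, within 22 mm of the plank's middle line, spout tip within 40 mm of the funnel's centre; all at rest (((y of hub_a in the frame of tray between 0.036 and 0.062 m and x of hub_a in the frame of tray between -0.026 and 0.026 m and z of hub_a in the frame of tray between 0 and 0.008 m and angle between each of hub_a, hub_b's own z axis and vertical below 0.08 rad and y of hub_b in the frame of tray between -0.062 and -0.036 m and x of hub_b in the frame of tray between -0.026 and 0.026 m and z of hub_b in the frame of tray between 0 and 0.008 m) or (y of hub_a in the frame of tray between -0.062 and -0.036 m and x of hub_a in the frame of tray between -0.026 and 0.026 m and z of hub_a in the frame of tray between 0 and 0.008 m and angle between each of hub_a, hub_b's own z axis and vertical below 0.08 rad and y of hub_b in the frame of tray between 0.036 and 0.062 m and x of hub_b in the frame of tray between -0.026 and 0.026 m and z of hub_b in the frame of tray between 0 and 0.008 m)) and angle between tray's own z axis and vertical below 0.05 rad and z of tray in the frame of bench between 0.144 and 0.156 m and x of tray in the frame of bench between 0.023 and 0.04 m and y of tray in the frame of bench between -0.022 and 0.022 m and angle between the x axis of tray and the x axis of bench, either way round below 0.1 rad and horizontal distance between spout_tip and funnel_mouth below 0.04 m and linear speed of each of tray, hub_a, hub_b below 0.01 m/s); the robot touches nothing.
It fails at once if the tray tips (more than 0.15 rad) (angle between tray's own z axis and vertical above 0.15 rad).
It fails at once if the tray is lifted off the plank (by more than 12 mm) or falls from it (z of tray in the frame of bench above 0.162 m or z of tray in the frame of bench below 0.135 m).
It fails at once if a bystander (scoop, jar, valve stem, ferrule, nut or wrench) is moved by more than 30 mm (distance of any of scoop, jar, stem, ferrule, nut, wrench from where it was at the start of the episode above 0.03 m).
It also fails if it takes over 72 s, if anything falls off the work surface, if the arm or the gripper's body presses on something with over 40 N, if the wrist force passes 120 N, or if a joint passes its speed limit or range.

ROBOT

A 6-joint arm with a two-finger parallel gripper is mounted at the origin on the work surface. World frame = base frame: x ahead of the robot, y to its left, z up, the work surface at z = 0. Lengths are in m, angles in rad, forces in N, time in s.
With the tool pointing down it reaches from about 0.35 to 0.975 m from the base axis. Payload 4.9 kg.
Tool frame: the origin (TCP) lies at the very end of the fingers, on their centre line; the grasp point (between the pads) lies 19 mm behind it; z points along the fingers, x is the direction in which the jaws open and shut, and the axes are right-handed (so a half turn about z gives the same grasp; the last joint's range is limited). The gripper opens to 85 mm and grips with 20 to 120 N. Pads are 22 mm wide; open, the fingers measure 114 mm over their backs; the gripper's body (76 mm by 85 mm) begins 54 mm behind the grasp point. The pads swing forward as they close: fully open they stand 13 mm farther back than shut.
Start: joints at [-1.314, 0.053, 1.613, -0, 1.476, -0.119], TCP at [0.229, -0.581, 0.194] pointing down, gripper open.
Joint ranges: [-3.01, 3.01], [-1.01, 2.22], [0.06, 2.58], [-1.02, 4.17], [0.09, 2.62], [-3.14, 3.14]. Speed limits (rad/s): [2.57, 2.57, 3.14, 3.14, 3.14, 3.14].

INTERFACE

Orientations are given as a rotation vector (axis times angle).
In Python, from station import ctrl, get_image, calibration, job gives the robot as it stands.
- The arm moves only by the tool jog_arm, never from a script. Its argument "deltas" is a list of rows, each a list of 3 entries, a list of its own where there are three numbers: the turn, a rotation vector about the tool's x, y, z in degrees, then the shift along the tool's x, y, z in m, then the finger opening in m, from 0 to 0.0854. In form: [[[ax, ay, az], [tx, ty, tz], gripper], ...]. A call has 1 to 12 rows; each row is the pose to reach, as a shift and turn from the pose commanded when the call began, along the tool's axes at that moment; what a row does not reach only later rows make up. A row lasts 1/12 s, in which the tool goes at most 41.7 mm and 7.16 degrees, less where a joint would pass 70% of its speed; a pose out of reach is approached as far as the arm can. A call with a gripper value outside its range is refused whole. The fingers move at their own pace and stop on an object; "squeeze" is the grip in N (left out, the last holds). Time passes only in rows, so rows that repeat a pose let the fingers close. It gives the time, the measured TCP pose, the force and the opening at its end, in the units of the state.
- ctrl.get_obs(): the state, without advancing time (a new reading comes with each control period).
- get_image(name): name is "side" or "top"; returns the picture (400x640x3 uint8, red, green, blue); there is no depth.
- calibration(name): a dict with "mtx" (3x3 intrinsics, pixels), "origin" and "rotation" of the camera in the world. Camera axes: x right, y up, looking along -z (the intrinsics and any distortion apply to the point x, -y, -z); pixel columns grow to the right and rows downward; lengths in m; the calibration is good to about 2 mm. A picture is of the moment at which its call begins. calibration takes no time and is no camera call.
- job.finish_job(): hands the job in, once; it reports no verdict.
The state is a dict: "t": time; "q": joint angles; "dq": joint speeds; "effort": joint torques, N m; "tool_pos": TCP position; "tool_rot": TCP orientation; "contact_force": force on the tool from outside, world axes, zero at the start; "wrist_torque": the same for the moment, N m; "opening": finger opening in m.
Only numpy, scipy, OpenCV 4.12 (cv2) and the standard library are available. Lean on these libraries where they do the work, as an engineer would, in place of code of your own. Each camera call takes 0.05 s, during which the arm holds its last target.

## Working session

There is one attempt and no reset: what is moved stays moved. The work goes in short steps, Python scripts to look and compute and a tool call to move; the robot and the scene stay as the last step left them, time stands still between calls to the robot, and variables do not carry over. Pictures are saved under pics/ and viewed, and the job is handed in when it is done.

Besides the shell and the picture viewer there is one more tool, called after "Call:" as name([rows], argument=value, ...), one row to a line, values as JSON. jog_arm: Moves the arm, as the interface text tells. Its arguments: {"type":"object","properties":{"deltas":{"type":"array","items":{"type":"array"}},"squeeze":{"type":"number"}},"required":["deltas"]}

```bash
mkdir -p pics; ls
python3 - <<'E'
from station import ctrl,get_image,calibration,job
import cv2,numpy as np
for n in("side","top"):
    im=get_image(n); cv2.imwrite(f"pics/{n}0.png",im[:,:,::-1]); c=calibration(n)
    print(n,{k:np.round(np.array(v),4).tolist() for k,v in c.items()})
o=ctrl.get_obs();print(o)
E
```

```text
pics
side {'mtx': [[504.8236, 0.0, 320.6437], [0.0, 504.8236, 196.0114], [0.0, 0.0, 1.0]], 'origin': [0.1935, 1.0073, 0.7346], 'rotation': [0.2491, -1.3982, -2.4417]}
top {'mtx': [[420.3073, 0.0, 318.0013], [0.0, 420.3073, 200.8269], [0.0, 0.0, 1.0]], 'origin': [0.435, 0.07, 1.3175], 'rotation': [0.0594, -0.0856, -1.5926]}
{'t': 0.1, 'q': array([-1.31404258e+00,  5.33336671e-02,  1.61413232e+00,  5.87443922e-06,
        1.47599991e+00, -1.18992567e-01]), 'dq': array([ 1.65929437e-04, -3.08574290e-03, -3.11676778e-03, -2.06605868e-03,
       -1.09458521e-03, -8.11137875e-05]), 'effort': array([ 2.61994119e-04, -3.94903815e+01, -3.71362960e+01, -9.68148152e-05,
        3.89641980e-03, -7.90967334e-06]), 'tool_pos': array([ 0.22920176, -0.58078817,  0.19327403]), 'tool_rot': array([-2.59622880e+00,  1.76675954e+00,  2.21201772e-03]), 'contact_force': array([-1.09300358, -0.88611517,  0.28457289]), 'wrist_torque': array([-0.00506522,  0.06066671, -0.03971211]), 'opening': 0.0855103998321148}
```

View pics/side0.png

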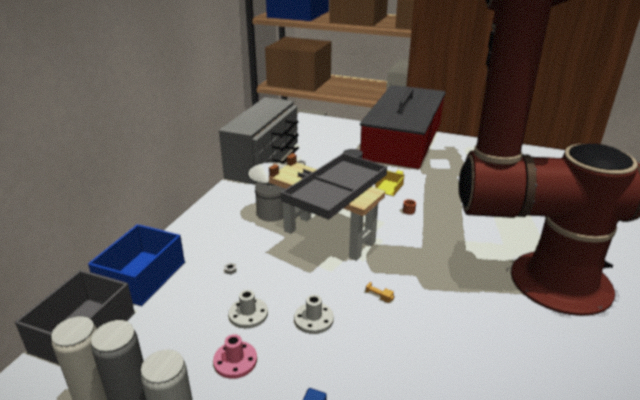

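View pics/top0.png

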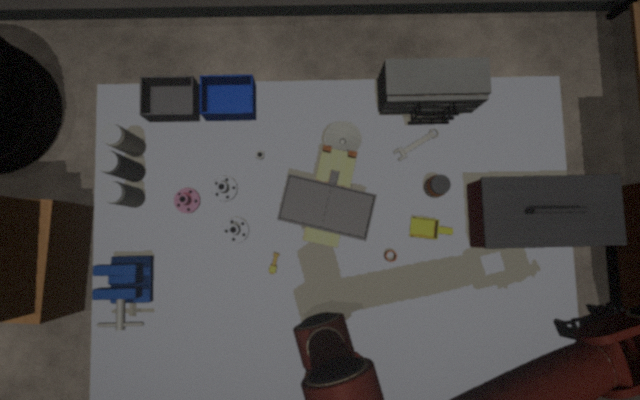

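The side view shows the two metal hubs at (248,307) and (314,313), the pink decoy at (235,357) and the tray around (336,185). The top view shows the hubs at (226,188) and (236,230), and the tray around (327,207) on the plank with stops at (338,150). I'll enlarge both.

Run:
```python
import cv2
a=cv2.imread("pics/top0.png")[110:290,160:420]; cv2.imwrite("pics/topz.png",cv2.resize(a,None,fx=3,fy=3,interpolation=cv2.INTER_CUBIC))
a=cv2.imread("pics/side0.png")[140:350,200:420]; cv2.imwrite("pics/sidez.png",cv2.resize(a,None,fx=2.8,fy=2.8,interpolation=cv2.INTER_CUBIC))
```

```text
(no output)
```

View pics/topz.png

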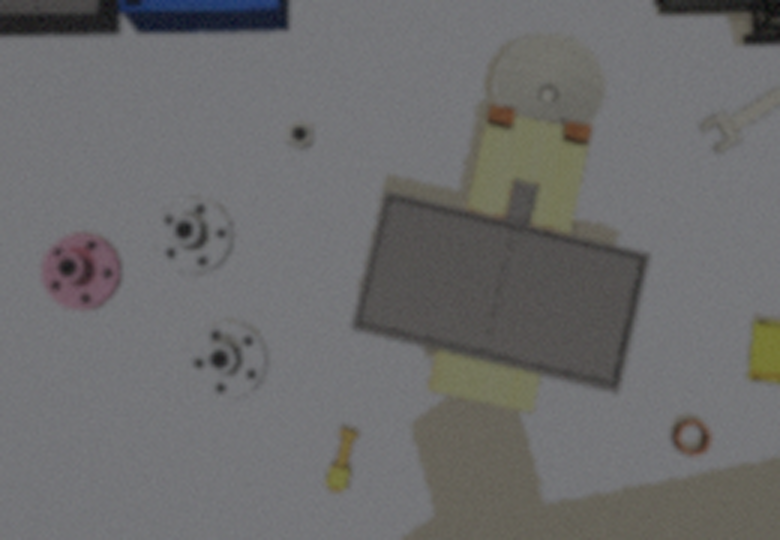

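View pics/sidez.png

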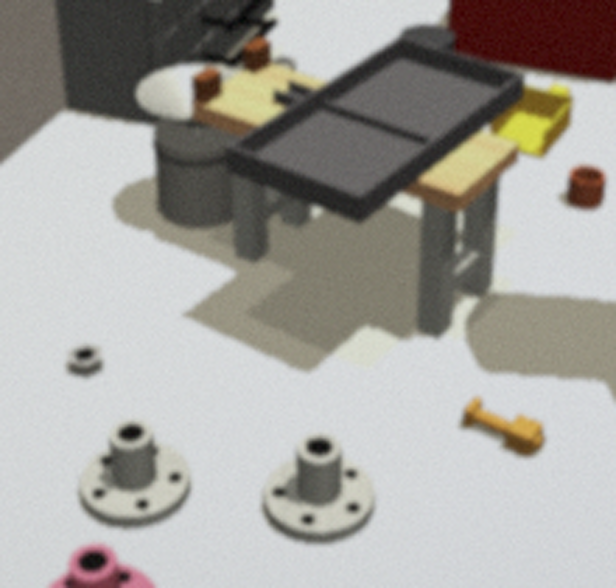

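The enlarged pictures clearly show the boss bores, the tray rim corners, the rib, the stops and the funnel. Next I triangulate these.

```bash
cat > h.py <<'E'
import numpy as np,cv2
from scipy.spatial.transform import Rotation as R
from station import calibration
C={n:calibration(n) for n in("side","top")}
def P(n):
    c=C[n]; Rw=R.from_rotvec(c["rotation"]).as_matrix() if np.size(c["rotation"])==3 else np.array(c["rotation"])
    return np.array(c["mtx"]),Rw@np.diag([1,-1,-1]),np.array(c["origin"])
def ray(n,uv):
    K,Rw,o=P(n); d=Rw@np.linalg.inv(K)@np.array([*uv,1.]); return o,d/np.linalg.norm(d)
def plane(n,uv,z):
    o,d=ray(n,uv); return o+d*(z-o[2])/d[2]
def tri(us,ut):
    o1,d1=ray("side",us);o2,d2=ray("top",ut)
    A=np.stack([d1,-d2],1);s=np.linalg.lstsq(A,o2-o1,rcond=None)[0]
    p,q=o1+s[0]*d1,o2+s[1]*d2; return (p+q)/2,np.linalg.norm(p-q)
def proj(n,p):
    K,Rw,o=P(n); v=K@(Rw.T@(np.array(p)-o)); return v[:2]/v[2]
E
python3 - <<'E'
from h import *
np.set_printoptions(precision=4,suppress=True)
Z=lambda u:(u[0]/3+160-1/3,u[1]/3+110-1/3)
S=lambda u:(u[0]/2.8+200-.32,u[1]/2.8+140-.32)
pts={"hub1":((131,432),(185,230)),"hub2":((319,446),(219,359)),
"cLf":((229,157),(387,195)),"cNear":((360,213),(356,327)),"cFar":((410,40),(648,256)),"cR":((522,80),(616,389)),
"stopL":((208,72),(501,110)),"stopR":((257,40),(577,127))}
for k,(s,t) in pts.items(): print(k,*tri(S(s),Z(t)))
def show(k,n,uv,z): print(k,z,plane(n,uv,z))
for z in (.15,.174): 
  for u in((487,116),(586,136),(429,386),(533,411)): show("plank",'top',Z(u),.15)
  break
show("funnel",'top',Z((546,88)),.126)
show("ribN",'top',Z((490,336)),.162);show("ribF",'top',Z((511,232)),.162)
# dark bore centroids
for n,f,g in(("top",Z,1),("side",S,0)):
    im=cv2.cvtColor(cv2.imread(f"pics/{n}0.png"),6)
    for k in("hub1","hub2"):
        x,y=f(pts[k][g]); x,y=int(round(x)),int(round(y)); w=im[y-3:y+4,x-3:x+4].astype(float)
        W=np.clip(w.max()*.6-w,0,None);yy,xx=np.mgrid[y-3:y+4,x-3:x+4]
        print(n,k,f(pts[k][g]),(W*xx).sum()/W.sum(),(W*yy).sum()/W.sum(),plane(n,((W*xx).sum()/W.sum(),(W*yy).sum()/W.sum()),.054))
E
```

```text
hub1 [0.6017 0.3383 0.0537] 0.00025655126792424246
hub2 [0.4711 0.3046 0.0546] 0.0007469582839366762
cLf [0.6161 0.1292 0.1637] 0.0006260053010345354
cNear [0.4945 0.1598 0.1575] 0.0007533058537464433
cFar [ 0.5487 -0.1103  0.1718] 0.008916506427819496
cR [ 0.4313 -0.0763  0.1687] 0.0025579589743738355
stopL [0.6883 0.0213 0.1755] 0.005259853802806679
stopR [ 0.6711 -0.0477  0.1782] 0.003733490262266297
plank 0.15 [0.691  0.0345 0.15  ]
plank 0.15 [ 0.67   -0.0582  0.15  ]
plank 0.15 [0.4393 0.0942 0.15  ]
plank 0.15 [ 0.4141 -0.0011  0.15  ]
funnel 0.126 [ 0.7225 -0.0238  0.126 ]
ribN 0.162 [0.4836 0.0371 0.162 ]
ribF 0.162 [0.5791 0.0153 0.162 ]
top hub1 (221.33333333333331, 186.33333333333334) 220.906600249066 186.26525529265257 [0.602  0.3396 0.054 ]
top hub2 (232.66666666666666, 229.33333333333334) 232.64583333333331 229.29166666666669 [0.4716 0.3049 0.054 ]
side hub1 (246.46571428571428, 293.96571428571434) 246.22729538430866 294.1353803210049 [0.6016 0.3392 0.054 ]
side hub2 (313.60857142857145, 298.96571428571434) 313.7054426781766 299.1258027160754 [0.4706 0.3042 0.054 ]
```

The bores agree between views at a height of 0.054. For the tray I fit a rectangle to the top-view mask, cast at the rim height, and also measure the stops and plank.

Run:
```python
from h import *
np.set_printoptions(precision=4,suppress=True)
Z=lambda u:(u[0]/3+160-1/3,u[1]/3+110-1/3)
S=lambda u:(u[0]/2.8+200-.32,u[1]/2.8+140-.32)
c=[plane('top',Z(u),.174) for u in((387,195),(648,256),(616,389),(356,327))]
c=np.array(c)[:,:2];print(c,c.mean(0)); 
for i in range(4):
    d=c[(i+1)%4]-c[i];print(np.hypot(*d),np.degrees(np.arctan2(d[1],d[0])))
cs=np.array([plane('side',S(u),.174) for u in((229,157),(410,40),(522,80),(360,213))])[:,:2]
print("side",cs,cs.mean(0))
for i in range(4):
    d=cs[(i+1)%4]-cs[i];print(np.hypot(*d),np.degrees(np.arctan2(d[1],d[0])))
im=cv2.imread("pics/top0.png");g=cv2.cvtColor(im,6)
roi=np.zeros_like(g);cv2.fillConvexPoly(roi,np.array([[284,170],[384,188],[370,245],[272,228]]),255)
hsv=cv2.cvtColor(im,cv2.COLOR_BGR2HSV)
m=((g<105)&(hsv[...,1]<60)&(roi>0)).astype(np.uint8)
m=cv2.morphologyEx(m,cv2.MORPH_OPEN,np.ones((13,13)))
k=max(cv2.findContours(m,0,2)[0],key=cv2.contourArea);r=cv2.minAreaRect(k);print(r,m.sum(),g[200,320])
b=cv2.boxPoints(r);w=np.array([plane('top',u,.174) for u in b])[:,:2];print(w,w.mean(0))
for i in range(4):
    d=w[(i+1)%4]-w[i];print(np.hypot(*d),np.degrees(np.arctan2(d[1],d[0])))
# stops tops at .174
for u in ((501,108),(577,125)): print("stop",plane('top',Z(u),.174))
```

```text
[[ 0.6142  0.1285]
 [ 0.5528 -0.1088]
 [ 0.4325 -0.0753]
 [ 0.494   0.1587]] [0.5234 0.0258]
0.24510973440325046 -104.50586929928434
0.124853273243965 164.4747116695623
0.24197302470080448 75.27333424375786
0.12390443564788688 -14.081731432354358
side [[ 0.6088  0.1451]
 [ 0.5429 -0.1067]
 [ 0.4278 -0.0665]
 [ 0.4855  0.1841]] [0.5163 0.039 ]
0.26023090938829413 -104.66127895924964
0.12192478122608782 160.77063876585365
0.2571382651784285 77.02815577766427
0.12928221986700128 -17.545901578284315
((326.92742919921875, 205.095947265625), (92.73286437988281, 53.0670166015625), 12.652555465698242) 4591 80
[[ 0.4883  0.1654]
 [ 0.6299  0.1315]
 [ 0.5682 -0.1157]
 [ 0.4276 -0.0789]] [0.5285 0.0256]
0.14558004247364173 -13.492429381264197
0.254732827504978 -104.0031200035041
0.1454234279118494 165.3292909281765
0.25174092592514713 76.03345571243646
stop [0.693  0.0221 0.174 ]
stop [ 0.6757 -0.0476  0.174 ]
```

```bash
cat > edge.py <<'E'
from h import *
from scipy.ndimage import map_coordinates
def trayfit(img,cpx):
    g=cv2.GaussianBlur(cv2.cvtColor(img,6),(3,3),0).astype(float)
    cpx=np.array(cpx,float);cc=cpx.mean(0);L=[]
    for i in range(4):
        a,b=cpx[i],cpx[(i+1)%4];t=(b-a)/np.linalg.norm(b-a);n=np.array([t[1],-t[0]])
        if n@((a+b)/2-cc)<0:n=-n
        pts=[]
        for s in np.linspace(.06,.94,50):
            q=a+s*(b-a);d=np.arange(-4,4.01,.2);xy=q+d[:,None]*n
            v=map_coordinates(g,[xy[:,1],xy[:,0]],order=1);dv=np.gradient(v)
            k=int(np.argmax(dv))
            if dv[k]>1.2 and 0<k<len(d)-1:
                w=np.clip(dv,0,None)*(abs(d-d[k])<1.5); pts.append(q+n*(w*d).sum()/w.sum())
        pts=np.array(pts,np.float32)
        vx,vy,x0,y0=cv2.fitLine(pts,cv2.DIST_HUBER,0,.01,.01).ravel()
        res=np.abs((pts-[x0,y0])@np.array([-vy,vx]));print("edge",i,len(pts),"med res %.2f"%np.median(res))
        L.append(np.cross([x0,y0,1],[x0+vx,y0+vy,1]))
    out=[]
    for i in range(4):
        p=np.cross(L[i-1],L[i]);out.append(p[:2]/p[2])
    return np.array(out)
def rep(px,z=.174,cam='top'):
    w=np.array([plane(cam,u,z) for u in px])[:,:2];c=w.mean(0)
    d=[w[(i+1)%4]-w[i] for i in range(4)]
    print(px.round(1).tolist());print(w.round(4).tolist());print("centre",c.round(4),"lens",np.round([np.hypot(*x) for x in d],4),"ang",np.round([np.degrees(np.arctan2(x[1],x[0])) for x in d],2))
E
python3 - <<'E'
from edge import *
Z=lambda u:(u[0]/3+160-1/3,u[1]/3+110-1/3)
img=cv2.imread("pics/top0.png")
px=trayfit(img,[Z(u) for u in((387,195),(648,256),(616,389),(356,327))]);rep(px)
S=lambda u:(u[0]/2.8+200-.32,u[1]/2.8+140-.32)
c=np.array([.527,.026]);a=np.radians(-13.9);X=np.array([np.cos(a),np.sin(a)]);Y=np.array([-X[1],X[0]])
img=cv2.resize(img[130:250,260:400],None,fx=5,fy=5,interpolation=cv2.INTER_CUBIC)
f=lambda p:tuple(int(v) for v in (np.array(proj('top',p))-[260,130])*5+2)
for sx,sy in((1,1),(1,-1),(-1,-1),(-1,1)): cv2.circle(img,f([*(c+sx*.065*X+sy*.125*Y),.174]),4,(0,0,255),1)
for sx in(-.061,.061):cv2.circle(img,f([*(c+sx*X),.162]),4,(0,255,0),1)
for u in px: cv2.circle(img,tuple(int(v) for v in (u-[260,130])*5+2),4,(255,0,0),1)
cv2.imwrite("pics/ov.png",img)
E
```

```text
edge 0 45 med res 0.11
edge 1 50 med res 0.08
edge 2 50 med res 0.16
edge 3 50 med res 0.10
[[287.8, 173.2], [376.0, 194.3], [365.4, 240.4], [276.8, 219.0]]
[[0.6182, 0.1309], [0.5548, -0.1097], [0.4297, -0.0764], [0.4931, 0.1629]]
centre [0.5239 0.0269] lens [0.2488 0.1294 0.2475 0.1291] ang [-104.78  165.09   75.15  -14.35]
```

View pics/ov.png

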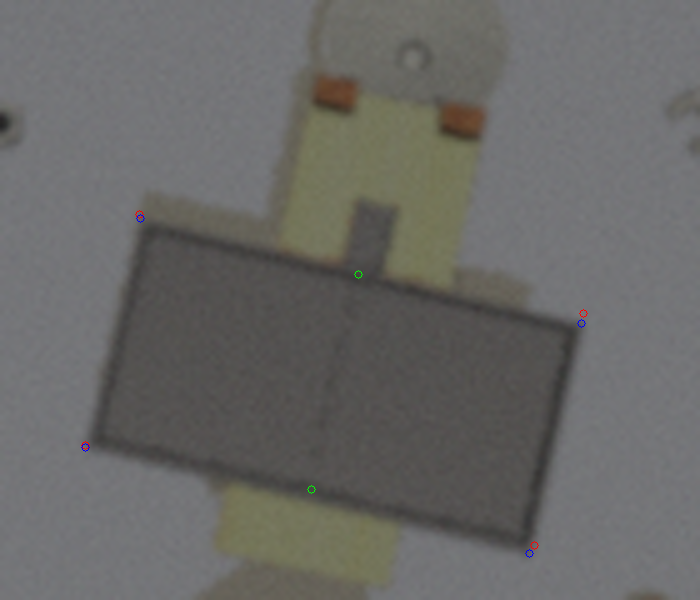

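```bash
cat > mv.py <<'E'
from h import *
from station import ctrl
def delta(p,jaw_deg):
    o=ctrl.get_obs();R0=R.from_rotvec(o["tool_rot"]).as_matrix();p0=o["tool_pos"]
    best=None
    for k in(0,180):
        a=np.radians(jaw_deg+k);x=np.array([np.cos(a),np.sin(a),0]);z=np.array([0,0,-1.]);Rt=np.stack([x,np.cross(z,x),z],1)
        rv=np.degrees(R.from_matrix(R0.T@Rt).as_rotvec())
        print("turn",rv.round(2),"q6",round(o["q"][5],2))
    print("shift",(R0.T@(np.array(p)-p0)).round(4),"tcp",p0.round(4),"F",o["contact_force"].round(1),"open",round(o["opening"],4),"t",round(o["t"],2),"q",o["q"].round(2))
E
python3 - <<'E'
from mv import *
Z=lambda u:(u[0]/3+160-1/3,u[1]/3+110-1/3)
print(plane('top',Z((67,268)),.054))
print(R.from_rotvec(ctrl.get_obs()["tool_rot"]).as_matrix().round(3))
delta([.6017,.339,.28],75.2)
E
```

```text
[0.56599401 0.45615461 0.054     ]
[[ 0.367 -0.93  -0.   ]
 [-0.93  -0.367  0.002]
 [-0.002 -0.    -1.   ]]
turn [-1.4000e-01  3.0000e-02 -1.4367e+02] q6 -0.12
turn [2.000e-02 1.100e-01 3.633e+01] q6 -0.12
shift [-0.7191 -0.6841 -0.0852] tcp [ 0.2292 -0.5808  0.1933] F [-1.1 -0.9  0.3] open 0.0855 t 0.1 q [-1.31  0.05  1.61  0.    1.48 -0.12]
```

Call:
jog_arm([
  [[0, 0, 0], [0, 0, -0.04], 0.07],
  [[0, 0, 0], [0, 0, -0.08], 0.07],
  [[0, 0, -7], [-0.03, -0.028, -0.11], 0.07],
  [[0, 0, -14], [-0.058, -0.056, -0.11], 0.07],
  [[0, 0, -21], [-0.087, -0.084, -0.11], 0.07],
  [[0, 0, -28], [-0.116, -0.112, -0.11], 0.07],
  [[0, 0, -35], [-0.145, -0.14, -0.11], 0.07],
  [[0, 0, -42], [-0.174, -0.168, -0.11], 0.07],
  [[0, 0, -49], [-0.203, -0.196, -0.11], 0.07],
  [[0, 0, -56], [-0.232, -0.224, -0.11], 0.07],
  [[0, 0, -63], [-0.261, -0.252, -0.11], 0.07],
  [[0, 0, -70], [-0.29, -0.28, -0.11], 0.07],
], squeeze=60)

```text
t: 1.1
tool_pos: [0.3835, -0.2069, 0.304]
tool_rot: [-3.141, -0.051, -0.0]
contact_force: [0.6, -0.6, 0.4]
opening: 0.0701
```

```bash
python3 -c "
from mv import *
delta([.6017,.339,.28],75.2)"
```

```text
turn [ -0.    -0.   -73.35] q6 -0.7
turn [ -0.     0.   106.65] q6 -0.7
shift [ 0.2357 -0.5385  0.0241] tcp [ 0.3835 -0.2069  0.304 ] F [ 0.6 -0.6  0.4] open 0.0701 t 1.1 q [-0.67 -0.46  1.87  0.    1.73 -0.7 ]
```

Call:
jog_arm([
  [[0, 0, -6], [0.017, -0.038, 0], 0.07],
  [[0, 0, -12], [0.034, -0.076, 0], 0.07],
  [[0, 0, -18], [0.05, -0.114, 0], 0.07],
  [[0, 0, -24], [0.067, -0.152, 0], 0.07],
  [[0, 0, -30], [0.083, -0.19, 0], 0.07],
  [[0, 0, -36], [0.1, -0.228, 0], 0.07],
  [[0, 0, -42], [0.116, -0.266, 0], 0.07],
  [[0, 0, -48], [0.133, -0.304, 0], 0.07],
  [[0, 0, -54], [0.15, -0.342, 0], 0.07],
  [[0, 0, -60], [0.166, -0.38, 0], 0.07],
  [[0, 0, -66], [0.183, -0.418, 0], 0.07],
  [[0, 0, -73.4], [0.2, -0.456, 0], 0.07],
])

```text
t: 2.1
tool_pos: [0.5712, 0.2545, 0.3037]
tool_rot: [-2.492, -1.913, 0.001]
contact_force: [0.2, -0.3, 0.3]
opening: 0.0699
```

```bash
python3 -c "
from mv import *
delta([.6017,.339,.020],75.2)"
```

```text
turn [-0.04  0.03 -0.16] q6 -1.01
turn [5.0000e-02 6.0000e-02 1.7984e+02] q6 -1.01
shift [0.0896 0.0078 0.2836] tcp [0.5712 0.2545 0.3037] F [ 0.2 -0.3  0.3] open 0.0699 t 2.1 q [ 0.3   0.01  1.47 -0.    1.66 -1.01]
```

Call:
jog_arm([
  [[0, 0, 0], [0.03, 0.003, 0.01], 0.07],
  [[0, 0, 0], [0.06, 0.005, 0.03], 0.07],
  [[0, 0, 0], [0.08, 0.007, 0.06], 0.07],
  [[0, 0, 0], [0.089, 0.008, 0.095], 0.07],
  [[0, 0, 0], [0.089, 0.008, 0.13], 0.07],
  [[0, 0, 0], [0.089, 0.008, 0.165], 0.07],
  [[0, 0, 0], [0.089, 0.008, 0.19], 0.07],
  [[0, 0, 0], [0.089, 0.008, 0.205], 0.07],
  [[0, 0, 0], [0.089, 0.008, 0.205], 0.07],
  [[0, 0, 0], [0.089, 0.008, 0.205], 0.07],
])

```text
t: 2.93
tool_pos: [0.6021, 0.3359, 0.0991]
tool_rot: [-2.497, -1.905, 0.002]
contact_force: [0.1, 0.1, 0.1]
opening: 0.0696
```

```bash
python3 -c "
from mv import *
from station import get_image
delta([.6017,.339,.020],75.2)
a=get_image('side');cv2.imwrite('pics/side1.png',cv2.resize(a[220:360,170:380,::-1],None,fx=3.5,fy=3.5,interpolation=2))"
```

```text
turn [-0.05  0.04 -0.51] q6 -0.9
turn [6.0000e-02 8.0000e-02 1.7949e+02] q6 -0.9
shift [ 0.0029 -0.0012  0.0791] tcp [0.6021 0.3359 0.0991] F [0.1 0.1 0.1] open 0.0696 t 2.93 q [ 0.4   0.27  1.53  0.    1.34 -0.9 ]
```

View pics/side1.png

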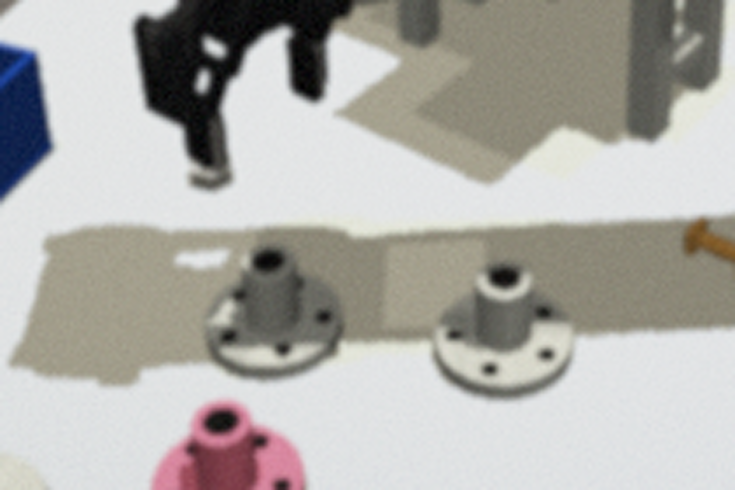

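The fingers straddle the hub, with tips at zoomed (210,180) and (310,95) and the boss below at (268,262). Next: descend and grip.

Call:
jog_arm([
  [[0, 0, -0.5], [0.003, -0.001, 0.015], 0.07],
  [[0, 0, -0.5], [0.003, -0.001, 0.03], 0.07],
  [[0, 0, -0.5], [0.003, -0.001, 0.045], 0.07],
  [[0, 0, -0.5], [0.003, -0.001, 0.06], 0.07],
  [[0, 0, -0.5], [0.003, -0.001, 0.072], 0.07],
  [[0, 0, -0.5], [0.003, -0.001, 0.078], 0.07],
  [[0, 0, -0.5], [0.003, -0.001, 0.078], 0.07],
  [[0, 0, -0.5], [0.003, -0.001, 0.078], 0.02],
  [[0, 0, -0.5], [0.003, -0.001, 0.078], 0.02],
  [[0, 0, -0.5], [0.003, -0.001, 0.078], 0.02],
  [[0, 0, -0.5], [0.003, -0.001, 0.078], 0.02],
  [[0, 0, -0.5], [0.003, -0.001, 0.078], 0.02],
], squeeze=60)

```text
t: 3.98
tool_pos: [0.6028, 0.3394, 0.0223]
tool_rot: [2.489, 1.916, 0.002]
contact_force: [-0.2, -0.0, 0.7]
opening: 0.0203
```

```bash
python3 -c "
from mv import *
from station import get_image
delta([.6017,.339,.25],75.2)"
```

```text
turn [ 0.07 -0.05 -0.01] q6 -0.91
turn [-8.0000e-02 -1.0000e-01  1.7999e+02] q6 -0.91
shift [-0.0005 -0.0006 -0.2277] tcp [0.6028 0.3394 0.0223] F [-0.2 -0.   0.7] open 0.0203 t 3.98 q [ 0.41  0.35  1.57 -0.    1.22 -0.91]
```

The opening closed to 20 mm, but the boss is 32 mm across, so the grasp may have missed. I'll look.

```bash
python3 -c "
from mv import *
from station import get_image
a=get_image('side');cv2.imwrite('pics/side2.png',cv2.resize(a[190:360,150:380,::-1],None,fx=3.4,fy=3.4,interpolation=2))
a=get_image('top');cv2.imwrite('pics/top2.png',cv2.resize(a[110:290,130:350,::-1],None,fx=3,fy=3,interpolation=2))"
```

```text
(no output)
```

View pics/side2.png

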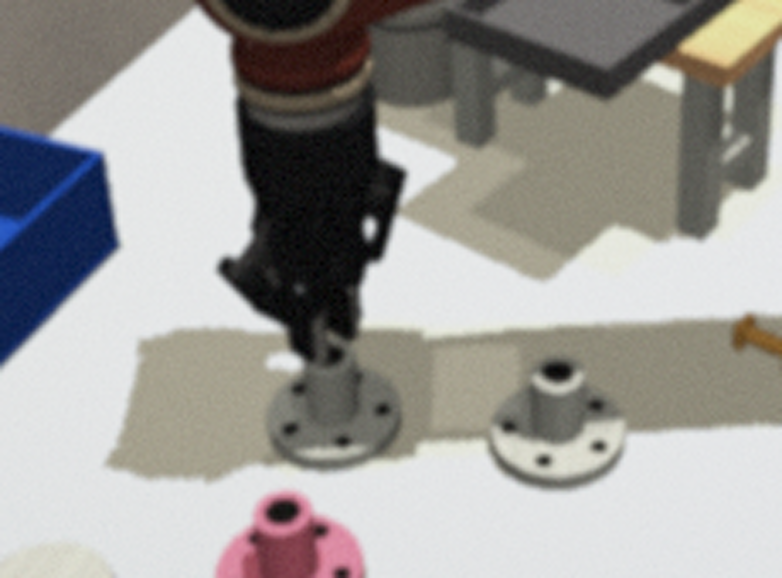

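View pics/top2.png

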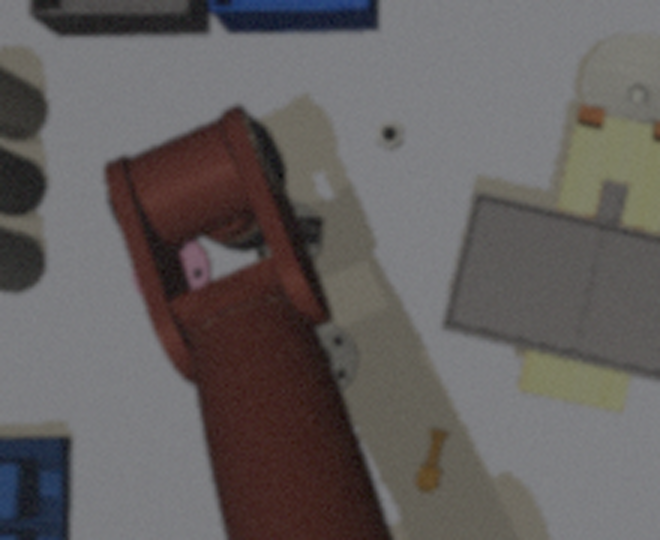

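```bash
python3 -c "
from h import *
for n in ('side','top'):
  for p in ([.6028,.3394,.0223],[.6028,.3394,.0353],[.602,.339,.054],[.602,.339,0],[.602,.339,.012]):
    q=proj(n,p);print(n,p,q.round(1),((q-[150,190])*3.4 if n=='side' else (q-[130,110])*3).round(0))
a=cv2.imread('pics/side2.png');cv2.imwrite('pics/side2z.png',cv2.resize(a[260:480,220:440],None,fx=2.6,fy=2.6,interpolation=2))
"
```

```text
side [0.6028, 0.3394, 0.0223] [246.7 306. ] [329. 394.]
side [0.6028, 0.3394, 0.0353] [246.3 301.1] [327. 378.]
side [0.602, 0.339, 0.054] [246.1 294. ] [327. 354.]
side [0.602, 0.339, 0] [247.9 314.1] [333. 422.]
side [0.602, 0.339, 0.012] [247.5 309.8] [332. 407.]
top [0.6028, 0.3394, 0.0223] [223.2 187.3] [279. 232.]
top [0.6028, 0.3394, 0.0353] [222.3 186.8] [277. 230.]
top [0.602, 0.339, 0.054] [221.1 186.3] [273. 229.]
top [0.602, 0.339, 0] [224.8 188.4] [284. 235.]
top [0.602, 0.339, 0.012] [224. 188.] [282. 234.]
```

View pics/side2z.png

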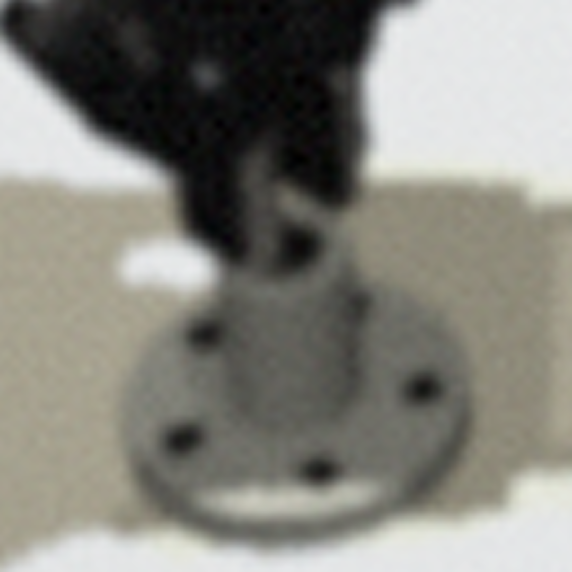

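```bash
python3 -c "
from h import *
a=np.radians(75.2);x=np.array([np.cos(a),np.sin(a),0])
for t,o,zz in (([.6021,.3359,.0991],.0696,.107),([.6028,.3394,.0223],.0203,.025)):
  for s in(1,-1):
    p=np.array(t)+s*x*o/2;p[2]=zz;print(p.round(3),'side',proj('side',p).round(1),'top',proj('top',p).round(1))
for z in (.05,.1,.15,.2,.3): print(z,proj('side',[.6028,.3394,z]).round(1),proj('top',[.6028,.3394,z]).round(1))
"
python3 -c "
import cv2;from station import get_image
a=get_image('side');cv2.imwrite('pics/side3.png',a[...,::-1])
a=get_image('top');cv2.imwrite('pics/top3.png',a[...,::-1])"
```

```text
[0.611 0.37  0.107] side [232.3 281.7] top [206.6 181.1]
[0.593 0.302 0.107] side [256.9 263.3] top [229.9 186.7]
[0.605 0.349 0.025] side [243.2 307.8] top [219.8 186.4]
[0.6   0.33  0.025] side [250.  302.2] top [226.2 188. ]
0.05 [245.8 295.6] [221.2 186.2]
0.1 [244. 276.] [217.6 184. ]
0.15 [242.1 255.5] [213.6 181.6]
0.2 [240.1 233.8] [209.2 179.1]
0.3 [235.8 186.7] [199.3 173.2]
```

View pics/side3.png

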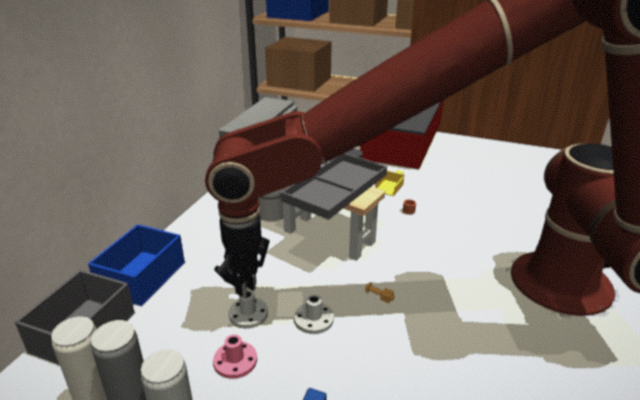

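View pics/top3.png

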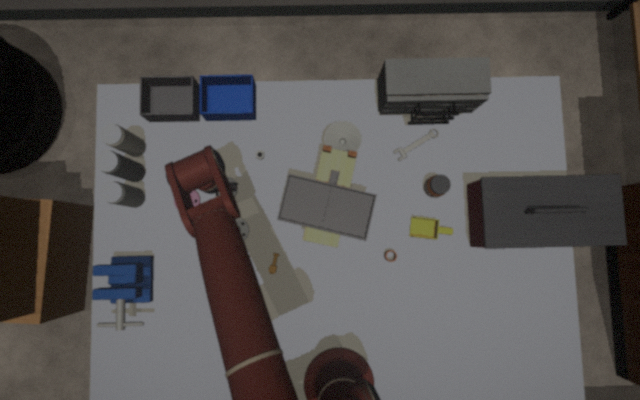

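Physically the fingers cannot be around the boss. In the side view their tips sit about 13 px above the projected TCP. That could be either a height offset or a horizontal one. I'll lift and tilt the tool so both cameras see the fingertips, and measure the offset.

Call:
jog_arm([
  [[0, 0, 0], [0, 0, -0.03], 0.02],
  [[0, 0, 0], [0, 0, -0.06], 0.02],
  [[0, 0, 0], [0, 0, -0.1], 0.02],
  [[0, 0, 0], [0, 0, -0.13], 0.02],
  [[-1.7, -6.4, 0], [0, 0, -0.15], 0.02],
  [[-3.4, -12.8, 0], [0, 0, -0.15], 0.02],
  [[-5.1, -19.3, 0], [0, 0, -0.15], 0.02],
  [[-6.8, -25.8, 0], [0, 0, -0.15], 0.02],
  [[-8.5, -32.2, 0], [0, 0, -0.15], 0.02],
  [[-10.2, -38.7, 0], [0, 0, -0.15], 0.02],
  [[-10.2, -38.7, 0], [0, 0, -0.15], 0.02],
  [[-10.2, -38.7, 0], [0, 0, -0.15], 0.02],
])

```text
t: 5.18
tool_pos: [0.6011, 0.34, 0.1684]
tool_rot: [2.003, 1.548, -0.567]
contact_force: [0.5, 0.1, 0.2]
opening: 0.02
```

```bash
python3 -c "
from h import *;from station import get_image,ctrl
o=ctrl.get_obs();print(o['tool_pos'],R.from_rotvec(o['tool_rot']).as_matrix().round(3))
S=[150,180];T=[150,130]
for n,of in(('side',S),('top',T)):
  a=get_image(n)[:,:,::-1];q=proj(n,o['tool_pos']);print(n,q)
  z=cv2.resize(a[of[1]:of[1]+150,of[0]:of[0]+200],None,fx=4,fy=4,interpolation=2)
  p=((q-of)*4+1.5).astype(int);cv2.circle(z,tuple(int(v) for v in p),6,(0,255,0),1)
  cv2.imwrite('pics/tilt_%s.png'%n,z)
"
```

```text
[0.60114824 0.33998396 0.16836383] [[ 0.252  0.968 -0.002]
 [ 0.74  -0.194 -0.644]
 [-0.624  0.16  -0.765]]
side [242.03287508 248.01623918]
top [211.82298797 181.31617503]
```

View pics/tilt_side.png

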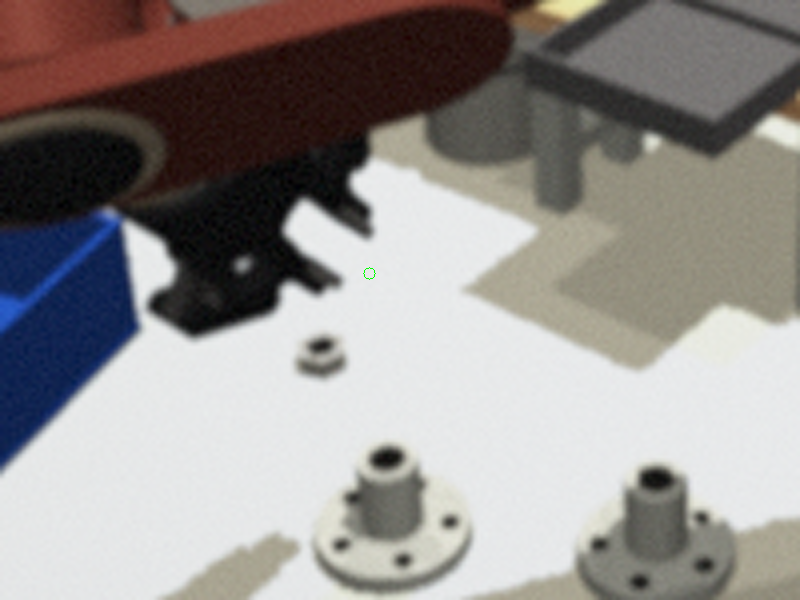

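View pics/tilt_top.png

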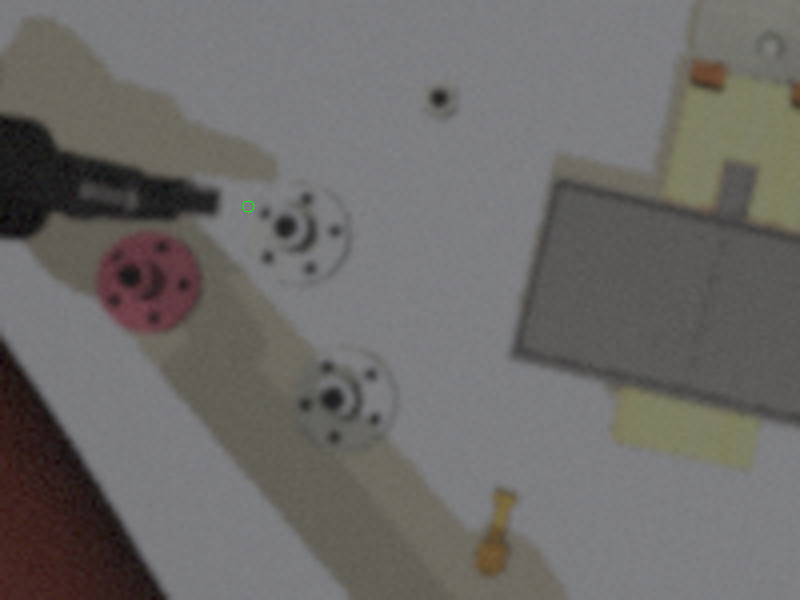

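```bash
python3 -c "
from h import *;from station import ctrl
np.set_printoptions(precision=4,suppress=True)
o=ctrl.get_obs();R0=R.from_rotvec(o['tool_rot']).as_matrix();p0=o['tool_pos']
for s,t in (((351,262),(218,203)),((370,233),(218,203)),((332,287),(218,203))):
  p,e=tri((s[0]/4+149.6,s[1]/4+179.6),(t[0]/4+149.6,t[1]/4+129.6));print(p,e,'in tool',R0.T@(p-p0))
for op in (.01,.018,.03):
 for zb in(0,-.03):
  for sg in(1,-1):
   q=proj('side',p0+R0@np.array([sg*op,0,zb]));print(op,zb,((q-[150,180])*4+1.5).round(0))
"
```

```text
[0.6011 0.3563 0.1863] 0.0010996990833754723 in tool [ 0.0038 -0.0026 -0.022 ]
[0.5961 0.3513 0.2012] 0.007077324721720027 in tool [-0.0104 -0.004  -0.0302]
[0.606  0.361  0.1734] 0.005274563891887338 in tool [ 0.0166 -0.0009 -0.0151]
0.01 0 [356. 283.]
0.01 0 [379. 247.]
0.01 -0.03 [331. 266.]
0.01 -0.03 [355. 229.]
0.018 0 [347. 298.]
0.018 0 [388. 232.]
0.018 -0.03 [322. 281.]
0.018 -0.03 [365. 214.]
0.03 0 [333. 320.]
0.03 0 [402. 210.]
0.03 -0.03 [308. 304.]
0.03 -0.03 [379. 191.]
```

```bash
python3 -c "
import cv2,numpy as np
a=cv2.imread('pics/tilt_side.png')[140:350,180:420];b=cv2.imread('pics/tilt_top.png')[130:260,40:280]
a=cv2.resize(a,(480,420));b=cv2.resize(b,(480,260))
f=lambda i:np.clip(255*(i/255.)**.5,0,255).astype('uint8')
c=np.zeros((420,780,3),'uint8');c[:,:480]=f(a);
b=cv2.resize(b,(300,162));c[:162,480:]=f(b);cv2.imwrite('pics/tz.png',c)"
```

```text
(no output)
```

View pics/tz.png

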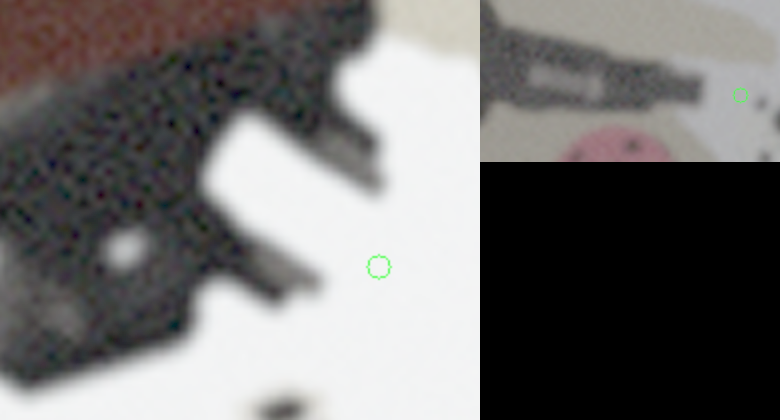

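The fingertips in both views lie about 30–35 mm behind the reported TCP along the tool axis. This fits the vertical pose, where the tips were just above the 54 mm boss top at a TCP height of 0.022. So the grasp needs a TCP about 35 mm lower. I'll return to vertical and go down with force checks.

```bash
python3 -c "
from mv import *
delta([.6017,.339,.10],75.2)"
```

```text
turn [10.21 38.58 -0.06] q6 -0.7
turn [ 59.37 -15.72 169.14] q6 -0.7
shift [ 0.0447 -0.0128  0.0553] tcp [0.6026 0.3389 0.1722] F [-0.2 -0.2  1.1] open 0.0197 t 5.28 q [ 0.64  0.54  1.19 -0.56  1.83 -0.7 ]
```

Call:
jog_arm([
  [[1.7, 6.4, 0], [0.007, -0.002, 0.009], 0.07],
  [[3.4, 12.8, 0], [0.015, -0.004, 0.018], 0.07],
  [[5.1, 19.3, 0], [0.022, -0.006, 0.028], 0.07],
  [[6.8, 25.7, 0], [0.03, -0.009, 0.037], 0.07],
  [[8.5, 32.2, 0], [0.037, -0.011, 0.046], 0.07],
  [[10.2, 38.6, 0], [0.0447, -0.0128, 0.0553], 0.07],
  [[10.2, 38.6, 0], [0.0447, -0.0128, 0.0553], 0.07],
  [[10.2, 38.6, 0], [0.0447, -0.0128, 0.0553], 0.07],
  [[10.2, 38.6, 0], [0.0447, -0.0128, 0.0553], 0.07],
])

```text
t: 6.03
tool_pos: [0.6023, 0.3389, 0.1016]
tool_rot: [2.489, 1.913, 0.002]
contact_force: [-0.0, 0.8, 0.3]
opening: 0.0702
```

```bash
python3 -c "
from mv import *
from station import get_image
delta([.6017,.339,-.016],75.2)
a=get_image('side');cv2.imwrite('pics/side4.png',cv2.resize(a[220:340,190:310,::-1],None,fx=5,fy=5,interpolation=2))"
```

```text
turn [ 0.17  0.02 -0.1 ] q6 -0.9
turn [ 3.000e-02 -2.700e-01  1.799e+02] q6 -0.9
shift [-1.000e-04 -1.000e-03  1.176e-01] tcp [0.6023 0.3389 0.1016] F [-0.   0.8  0.3] open 0.0702 t 6.03 q [ 0.41  0.27  1.53 -0.    1.34 -0.9 ]
```

View pics/side4.png

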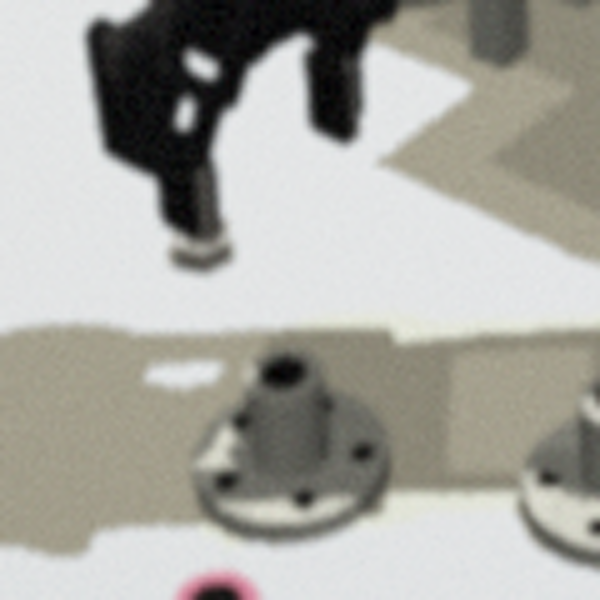

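At opening 0.07 the tips are at (190,238) and (335,138) in the zoom, which puts them about 43 mm above the reported TCP. Closed, that offset is about 34 mm. I'll aim for TCP z ≈ -0.016, going down in steps.

Call:
jog_arm([
  [[0, 0, 0], [0, -0.001, 0.02], 0.07],
  [[0, 0, 0], [0, -0.001, 0.04], 0.07],
  [[0, 0, 0], [0, -0.001, 0.06], 0.07],
  [[0, 0, 0], [0, -0.001, 0.08], 0.07],
  [[0, 0, 0], [0, -0.001, 0.09], 0.07],
  [[0, 0, 0], [0, -0.001, 0.1], 0.07],
  [[0, 0, 0], [0, -0.001, 0.105], 0.07],
  [[0, 0, 0], [0, -0.001, 0.105], 0.07],
])

```text
t: 6.75
tool_pos: [0.5999, 0.3397, -0.0065]
tool_rot: [2.488, 1.917, -0.004]
contact_force: [0.1, 0.4, -0.7]
opening: 0.07
```

Call:
jog_arm([
  [[0, 0, 0], [0, 0, 0.006], 0.07],
  [[0, 0, 0], [0, 0, 0.011], 0.07],
  [[0, 0, 0], [0, 0, 0.011], 0.07],
  [[0, 0, 0], [0, 0, 0.011], 0.02],
  [[0, 0, 0], [0, 0, 0.011], 0.02],
  [[0, 0, 0], [0, 0, 0.011], 0.02],
  [[0, 0, 0], [0, 0, 0.011], 0.02],
  [[0, 0, 0], [0, 0, 0.011], 0.02],
], squeeze=60)

```text
t: 7.42
tool_pos: [0.6008, 0.3396, -0.0159]
tool_rot: [2.488, 1.916, 0.0]
contact_force: [0.8, -0.8, 2.2]
opening: 0.0305
```

The jaws stopped at 0.0305, which matches the boss. I'll lift and check.

Call:
jog_arm([
  [[0, 0, 0], [0, 0, -0.005], 0.02],
  [[0, 0, 0], [0, 0, -0.015], 0.02],
  [[0, 0, 0], [0, 0, -0.035], 0.02],
  [[0, 0, 0], [0, 0, -0.065], 0.02],
  [[0, 0, 0], [0, 0, -0.1], 0.02],
  [[0, 0, 0], [0, 0, -0.135], 0.02],
  [[0, 0, 0], [0, 0, -0.17], 0.02],
  [[0, 0, 0], [0, 0, -0.205], 0.02],
  [[0, 0, 0], [0, 0, -0.235], 0.02],
  [[0, 0, 0], [0, 0, -0.25], 0.02],
  [[0, 0, 0], [0, 0, -0.25], 0.02],
  [[0, 0, 0], [0, 0, -0.25], 0.02],
])

```text
t: 8.42
tool_pos: [0.6002, 0.3397, 0.233]
tool_rot: [2.488, 1.916, -0.002]
contact_force: [0.1, -0.2, -3.1]
opening: 0.031
```

```bash
python3 -c "
from mv import *
from station import get_image
delta([.5363,.0743,.25],75.2)
a=get_image('side');cv2.imwrite('pics/side5.png',cv2.resize(a[120:340,180:400,::-1],None,fx=2.7,fy=2.7,interpolation=2))"
```

```text
turn [ 0.01  0.09 -0.01] q6 -0.9
turn [ 1.5000e-01 -2.0000e-02  1.7999e+02] q6 -0.9
shift [-0.2729  0.0061 -0.0166] tcp [0.6002 0.3397 0.233 ] F [ 0.1 -0.2 -3.1] open 0.031 t 8.42 q [ 0.41  0.18  1.41 -0.    1.55 -0.9 ]
```

View pics/side5.png

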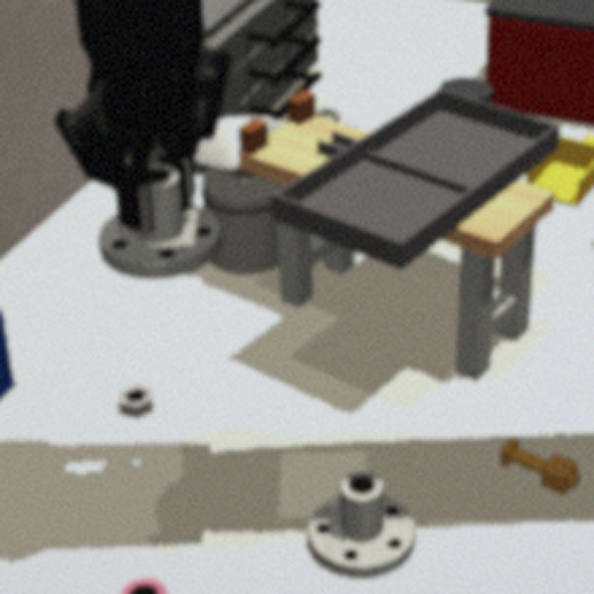

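The hub is held (-3.1 N). Next I carry it over the left half of the tray.

```bash
python3 -c "
from mv import *
delta([.5357,.0759,.233],75.2)"
```

```text
turn [-0.16  0.23 -0.02] q6 -0.9
turn [  0.36   0.25 179.98] q6 -0.9
shift [-0.2709  0.0059 -0.0014] tcp [0.5993 0.3393 0.2306] F [-0.2  0.5 -3.6] open 0.0305 t 8.47 q [ 0.41  0.19  1.41 -0.    1.55 -0.9 ]
```

Call:
jog_arm([
  [[0, 0, 0], [-0.012, 0, 0], 0.02],
  [[0, 0, 0], [-0.04, 0.001, 0], 0.02],
  [[0, 0, 0], [-0.075, 0.001, 0], 0.02],
  [[0, 0, 0], [-0.11, 0.002, 0], 0.02],
  [[0, 0, 0], [-0.145, 0.003, 0], 0.02],
  [[0, 0, 0], [-0.18, 0.004, 0], 0.02],
  [[0, 0, 0], [-0.215, 0.005, 0], 0.02],
  [[0, 0, 0], [-0.245, 0.006, 0], 0.02],
  [[0, 0, 0], [-0.265, 0.006, 0], 0.02],
  [[0, 0, 0], [-0.271, 0.006, 0], 0.02],
  [[0, 0, 0], [-0.271, 0.006, 0], 0.02],
  [[0, 0, 0], [-0.271, 0.006, 0], 0.02],
])

```text
t: 9.47
tool_pos: [0.536, 0.0763, 0.2319]
tool_rot: [-2.489, -1.915, 0.005]
contact_force: [0.9, 0.3, -2.8]
opening: 0.0306
```

```bash
python3 -c "
from mv import *
delta([.5357,.0759,.160],75.2)"
```

```text
turn [-0.15  0.1  -0.05] q6 -1.31
turn [1.6000e-01 2.4000e-01 1.7995e+02] q6 -1.31
shift [-0.0004  0.      0.0719] tcp [0.536  0.0763 0.2319] F [ 0.9  0.3 -2.8] open 0.0306 t 9.47 q [ 0.   -0.17  1.76 -0.    1.55 -1.31]
```

Call:
jog_arm([
  [[0, 0, 0], [0, 0, 0.015], 0.02],
  [[0, 0, 0], [0, 0, 0.035], 0.02],
  [[0, 0, 0], [0, 0, 0.055], 0.02],
  [[0, 0, 0], [0, 0, 0.065], 0.02],
  [[0, 0, 0], [0, 0, 0.065], 0.02],
  [[0, 0, 0], [0, 0, 0.065], 0.02],
])

```text
t: 9.97
tool_pos: [0.5364, 0.0769, 0.1679]
tool_rot: [-2.488, -1.918, 0.004]
contact_force: [-0.2, -0.7, -2.1]
opening: 0.0307
```

```bash
python3 -c "
from mv import *
from station import get_image
delta([.5357,.0759,.138],75.2)
a=get_image('side');cv2.imwrite('pics/side6.png',cv2.resize(a[110:260,240:420,::-1],None,fx=4,fy=4,interpolation=2))"
```

```text
turn [-0.1   0.12  0.05] q6 -1.31
turn [-1.8000e-01 -1.5000e-01 -1.7995e+02] q6 -1.31
shift [-0.0011 -0.0004  0.0299] tcp [0.5364 0.0769 0.1679] F [-0.2 -0.7 -2.1] open 0.0307 t 9.97 q [ 0.01 -0.13  1.83 -0.    1.44 -1.31]
```

View pics/side6.png

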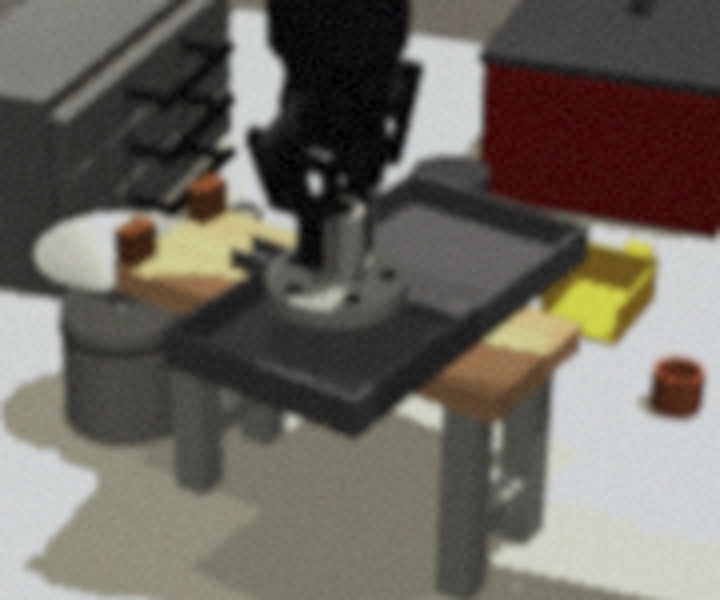

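```bash
python3 -c "
from h import *
for z in(.184,.196): print(z,(proj('side',[.5373,.0763,z])-[240,110])*4+1.5)
print(plane('side',((338-1.5)/4+240,(289-1.5)/4+110),.196))
for p in([.6182,.1309,.174],[.4931,.1629,.174],[.5548,-.1097,.174],[.4297,-.0764,.174]): print((proj('side',p)-[240,110])*4+1.5)
"
```

```text
0.184 [333.83359578 294.81179848]
0.196 [334.00570748 276.02973305]
[0.52998206 0.08955642 0.196     ]
[162.58795023 329.32406806]
[354.76737789 401.29443246]
[409.83870931 172.51381741]
[586.97531038 227.04914842]
```

The tray corners project where they are seen, and the hub lies within a few mm of plan. Lowering gently.

Call:
jog_arm([
  [[0, 0, 0], [-0.001, 0, 0.008], 0.02],
  [[0, 0, 0], [-0.001, 0, 0.016], 0.02],
  [[0, 0, 0], [-0.001, 0, 0.021], 0.02],
  [[0, 0, 0], [-0.001, 0, 0.024], 0.02],
  [[0, 0, 0], [-0.001, 0, 0.026], 0.02],
  [[0, 0, 0], [-0.001, 0, 0.026], 0.02],
  [[0, 0, 0], [-0.001, 0, 0.026], 0.02],
])

```text
t: 10.6
tool_pos: [0.5365, 0.0751, 0.1426]
tool_rot: [2.488, 1.916, -0.002]
contact_force: [-0.8, -0.1, -2.1]
opening: 0.0304
```

```bash
python3 -c "
from mv import *
delta([.5357,.0759,.138],75.2)"
```

```text
turn [ 0.    0.1  -0.02] q6 -1.31
turn [ 1.5000e-01 -0.0000e+00  1.7998e+02] q6 -1.31
shift [ 0.0006 -0.001   0.0046] tcp [0.5365 0.0751 0.1426] F [-0.8 -0.1 -2.1] open 0.0304 t 10.6 q [ 0.   -0.11  1.86 -0.    1.39 -1.31]
```

Call:
jog_arm([
  [[0, 0, 0], [0, 0, 0.0015], 0.02],
  [[0, 0, 0], [0, 0, 0.003], 0.02],
  [[0, 0, 0], [0, 0, 0.004], 0.02],
  [[0, 0, 0], [0, 0, 0.004], 0.02],
])

```text
t: 10.93
tool_pos: [0.5363, 0.0751, 0.1384]
tool_rot: [2.489, 1.916, -0.003]
contact_force: [-0.4, -0.5, -3.1]
opening: 0.0303
```

Call:
jog_arm([
  [[0, 0, 0], [0, 0, 0.001], 0.02],
  [[0, 0, 0], [0, 0, 0.002], 0.02],
  [[0, 0, 0], [0, 0, 0.002], 0.02],
])

```text
t: 11.18
tool_pos: [0.5367, 0.0751, 0.138]
tool_rot: [2.488, 1.916, -0.002]
contact_force: [-3.4, -0.5, 4.1]
opening: 0.0303
```

Contact: the hub rests on the tray floor. Release.

Call:
jog_arm([
  [[0, 0, 0], [0, 0, -0.001], 0.031],
  [[0, 0, 0], [0, 0, -0.001], 0.036],
  [[0, 0, 0], [0, 0, -0.001], 0.045],
  [[0, 0, 0], [0, 0, -0.001], 0.055],
  [[0, 0, 0], [0, 0, -0.001], 0.055],
  [[0, 0, 0], [0, 0, -0.01], 0.055],
  [[0, 0, 0], [0, 0, -0.03], 0.055],
  [[0, 0, 0], [0, 0, -0.06], 0.06],
  [[0, 0, 0], [0, 0, -0.1], 0.07],
  [[0, 0, 0], [0, 0, -0.12], 0.07],
  [[0, 0, 0], [0, 0, -0.12], 0.07],
])

```text
t: 12.1
tool_pos: [0.5398, 0.0753, 0.2648]
tool_rot: [2.482, 1.911, 0.013]
contact_force: [0.7, 0.3, 1.0]
opening: 0.0702
```

```bash
python3 -c "
from mv import *
from station import get_image
delta([.471,.3045,.22],75.2)
a=get_image('side')[:,:,::-1];cv2.imwrite('pics/side7f.png',a);cv2.imwrite('pics/side7.png',cv2.resize(a[110:260,240:420],None,fx=4,fy=4,interpolation=2))"
```

```text
turn [ 0.69 -0.09 -0.01] q6 -1.31
turn [-1.3000e-01 -1.0800e+00  1.7998e+02] q6 -1.31
shift [ 0.2039 -0.1256  0.0436] tcp [0.5398 0.0753 0.2648] F [0.7 0.3 1. ] open 0.0702 t 12.1 q [ 0.   -0.18  1.72 -0.    1.59 -1.31]
```

View pics/side7.png

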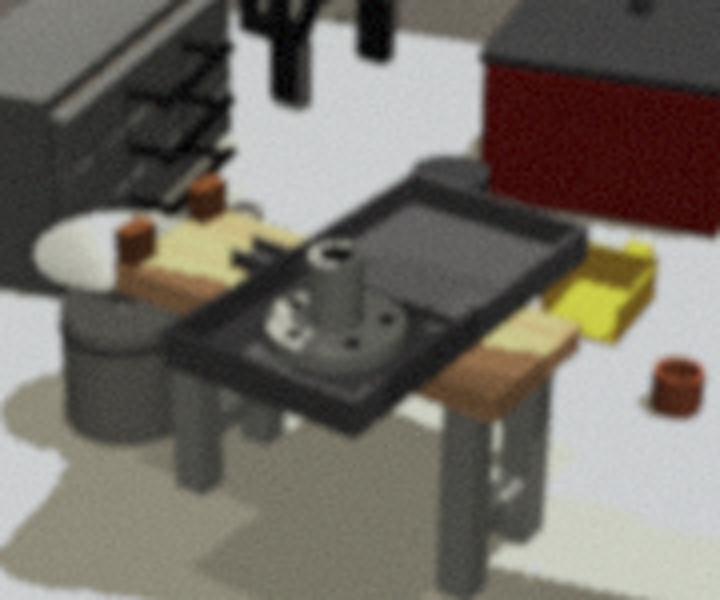

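The hub is seated flat, with its boss top at zoom (335,252). The tray is level and unmoved. Now hub b.

Call:
jog_arm([
  [[0, 0, 0], [0.02, -0.012, 0], 0.07],
  [[0, 0, 0], [0.05, -0.031, 0], 0.07],
  [[0, 0, 0], [0.08, -0.05, 0], 0.07],
  [[0, 0, 0], [0.11, -0.068, 0], 0.07],
  [[0, 0, 0], [0.14, -0.087, 0], 0.07],
  [[0, 0, 0], [0.17, -0.105, 0], 0.07],
  [[0, 0, 0], [0.195, -0.12, 0.02], 0.07],
  [[0, 0, 0], [0.205, -0.127, 0.05], 0.07],
  [[0, 0, 0], [0.205, -0.127, 0.08], 0.07],
  [[0, 0, 0], [0.205, -0.127, 0.11], 0.07],
  [[0, 0, 0], [0.205, -0.127, 0.125], 0.07],
  [[0, 0, 0], [0.205, -0.127, 0.125], 0.07],
])

```text
t: 13.15
tool_pos: [0.4618, 0.3039, 0.1243]
tool_rot: [-2.488, -1.916, 0.021]
contact_force: [-0.6, 0.0, -0.5]
opening: 0.0699
```

```bash
python3 -c "
from mv import *
delta([.471,.3045,-.016],75.2)
print(plane('side',((335-1.5)/4+240,(252-1.5)/4+110),.208))"
```

```text
turn [-0.52  0.55  0.01] q6 -0.86
turn [  -0.86   -0.81 -179.99] q6 -0.86
shift [0.0043 0.01   0.1401] tcp [0.4618 0.3039 0.1243] F [-0.6  0.  -0.5] open 0.0699 t 13.15 q [ 0.45 -0.06  1.84 -0.    1.37 -0.86]
[0.53897727 0.07051081 0.208     ]
```

Call:
jog_arm([
  [[0, 0, 0], [0, 0, 0], 0.07],
  [[0, 0, 0], [0, 0, 0], 0.07],
  [[0, 0, 0], [0, 0, 0], 0.07],
])

```text
t: 13.4
tool_pos: [0.4673, 0.3062, 0.1333]
tool_rot: [2.488, 1.915, 0.003]
contact_force: [0.7, -0.6, 1.4]
opening: 0.0699
```

```bash
python3 -c "
from mv import *
delta([.471,.3045,-.016],75.2)"
```

```text
turn [ 0.14 -0.02 -0.03] q6 -0.86
turn [-3.0000e-02 -2.3000e-01  1.7997e+02] q6 -0.86
shift [-0.0007  0.0036  0.1493] tcp [0.4673 0.3062 0.1333] F [ 0.7 -0.6  1.4] open 0.0699 t 13.4 q [ 0.45 -0.06  1.83 -0.    1.37 -0.86]
```

Call:
jog_arm([
  [[0, 0, 0], [-0.001, 0.003, 0.02], 0.07],
  [[0, 0, 0], [-0.001, 0.003, 0.04], 0.07],
  [[0, 0, 0], [-0.001, 0.003, 0.06], 0.07],
  [[0, 0, 0], [-0.001, 0.003, 0.08], 0.07],
  [[0, 0, 0], [-0.001, 0.003, 0.1], 0.07],
  [[0, 0, 0], [-0.001, 0.003, 0.115], 0.07],
  [[0, 0, 0], [-0.001, 0.003, 0.128], 0.07],
  [[0, 0, 0], [-0.001, 0.003, 0.136], 0.07],
  [[0, 0, 0], [-0.001, 0.003, 0.138], 0.07],
  [[0, 0, 0], [-0.001, 0.003, 0.138], 0.07],
])

```text
t: 14.23
tool_pos: [0.469, 0.3039, -0.0065]
tool_rot: [2.488, 1.916, -0.002]
contact_force: [-0.1, -0.9, -0.5]
opening: 0.0703
```

```bash
python3 -c "
from mv import *
delta([.471,.3045,-.016],75.2)"
```

```text
turn [ 0.01  0.09 -0.02] q6 -0.87
turn [ 1.4000e-01 -2.0000e-02  1.7998e+02] q6 -0.87
shift [0.0011 0.0017 0.0095] tcp [ 0.469   0.3039 -0.0065] F [-0.1 -0.9 -0.5] open 0.0703 t 14.23 q [ 0.44  0.11  1.91 -0.    1.12 -0.87]
```

Call:
jog_arm([
  [[0, 0, 0], [0.001, 0.001, 0.006], 0.07],
  [[0, 0, 0], [0.001, 0.001, 0.01], 0.07],
  [[0, 0, 0], [0.001, 0.001, 0.01], 0.07],
  [[0, 0, 0], [0.001, 0.001, 0.01], 0.02],
  [[0, 0, 0], [0.001, 0.001, 0.01], 0.02],
  [[0, 0, 0], [0.001, 0.001, 0.01], 0.02],
  [[0, 0, 0], [0.001, 0.001, 0.01], 0.02],
  [[0, 0, 0], [0.001, 0.001, 0.01], 0.02],
], squeeze=60)

```text
t: 14.9
tool_pos: [0.4706, 0.3049, -0.0159]
tool_rot: [2.488, 1.916, 0.0]
contact_force: [-0.7, 1.4, 3.4]
opening: 0.0308
```

Call:
jog_arm([
  [[0, 0, 0], [0, 0, -0.005], 0.02],
  [[0, 0, 0], [0, 0, -0.015], 0.02],
  [[0, 0, 0], [0, 0, -0.035], 0.02],
  [[0, 0, 0], [0, 0, -0.065], 0.02],
  [[0, 0, 0], [0, 0, -0.1], 0.02],
  [[0, 0, 0], [0, 0, -0.135], 0.02],
  [[0, 0, 0], [0, 0, -0.17], 0.02],
  [[0, 0, 0], [0, 0, -0.205], 0.02],
  [[0, 0, 0], [0, 0, -0.235], 0.02],
  [[0, 0, 0], [0, 0, -0.265], 0.02],
  [[0, 0, 0], [0, 0, -0.27], 0.02],
  [[0, 0, 0], [0, 0, -0.27], 0.02],
])

```text
t: 15.9
tool_pos: [0.4711, 0.3054, 0.2561]
tool_rot: [2.488, 1.915, 0.006]
contact_force: [-0.6, -0.3, -3.4]
opening: 0.0306
```

```bash
python3 -c "
from station import get_image
from edge import *
import sys
a=get_image('top')[:,:,::-1];cv2.imwrite('pics/top8.png',a)
b=get_image('side')[:,:,::-1];cv2.imwrite('pics/side8.png',b)
px=trayfit(a,[[287.8, 173.2], [376.0, 194.3], [365.4, 240.4], [276.8, 219.0]]);rep(px)
z=cv2.resize(a[130:260,180:390],None,fx=3.7,fy=3.7,interpolation=2);cv2.imwrite('pics/top8z.png',z)
from mv import *
delta([.51,-.02,.255],75.2)"
```

```text
edge 0 46 med res 0.13
edge 1 50 med res 0.09
edge 2 50 med res 0.11
edge 3 50 med res 0.13
[[287.8, 173.2], [376.0, 194.3], [365.5, 240.2], [276.7, 219.1]]
[[0.6183, 0.1307], [0.5546, -0.1097], [0.4303, -0.0767], [0.493, 0.163]]
centre [0.5241 0.0268] lens [0.2487 0.1287 0.2478 0.1293] ang [-104.82  165.13   75.32  -14.46]
turn [-0.14  0.22 -0.02] q6 -0.87
turn [  0.35   0.22 179.98] q6 -0.87
shift [-0.3032  0.1225 -0.0032] tcp [0.4691 0.3044 0.2509] F [ 0.2  0.2 -3.2] open 0.0304 t 16.0 q [ 0.44 -0.13  1.7  -0.    1.58 -0.87]
```

View pics/top8z.png

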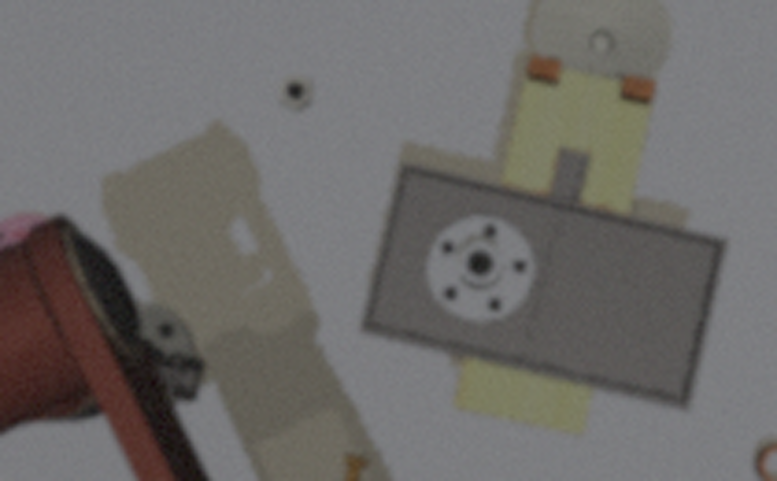

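View pics/side8.png

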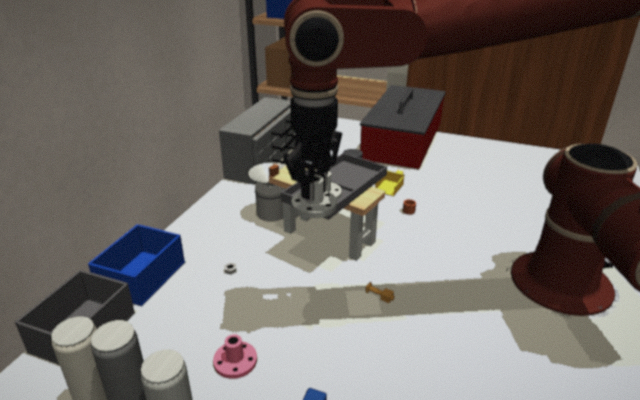

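Hub b is held. In the top view hub a sits beside the rib, with its flange at (482,268), and the tray is unmoved. I'll compute its tray-frame position and the slot for hub b.

```bash
python3 -c "
from mv import *
g=lambda u:((u[0]-1.35)/3.7+180,(u[1]-1.35)/3.7+130)
c=np.array([.524,.0269]);a=np.radians(-14.75);X=np.array([np.cos(a),np.sin(a)]);Y=np.array([-X[1],X[0]])
for u,z in(((480,263),.208),((482,268),.166)):
  p=plane('top',g(u),z)[:2];print(p,(p-c)@X,(p-c)@Y)
for u in ((527,337),(552,205)): # rib ends visible
  p=plane('top',g(u),.162)[:2];print('rib',p,(p-c)@X,(p-c)@Y)
t=c-.050*Y+.0*X;print('target',t)
delta([t[0]-.0005,t[1]+.0,.255],75.2)"
```

```text
[0.53798097 0.07320141] 0.0017318135688968342 0.04833517015138961
[0.5381144  0.07191898] 0.0021873518270791453 0.047128973831438874
rib [0.48625381 0.03962922] -0.03974318754643491 0.0026994901187848744
rib [0.58467703 0.01846162] 0.06082590545672507 0.007288185569640267
target [ 0.5112699 -0.0214523]
turn [-0.14  0.22 -0.02] q6 -0.87
turn [  0.35   0.22 179.98] q6 -0.87
shift [-0.3044  0.1236 -0.0032] tcp [0.4691 0.3044 0.2509] F [ 0.2  0.2 -3.2] open 0.0304 t 16.0 q [ 0.44 -0.13  1.7  -0.    1.58 -0.87]
```

Call:
jog_arm([
  [[0, 0, 0], [-0.012, 0.005, 0], 0.02],
  [[0, 0, 0], [-0.04, 0.016, 0], 0.02],
  [[0, 0, 0], [-0.075, 0.03, 0], 0.02],
  [[0, 0, 0], [-0.11, 0.045, 0], 0.02],
  [[0, 0, 0], [-0.145, 0.059, 0], 0.02],
  [[0, 0, 0], [-0.18, 0.073, 0], 0.02],
  [[0, 0, 0], [-0.215, 0.087, 0], 0.02],
  [[0, 0, 0], [-0.25, 0.102, 0], 0.02],
  [[0, 0, 0], [-0.28, 0.114, 0], 0.02],
  [[0, 0, 0], [-0.3, 0.122, 0], 0.02],
  [[0, 0, 0], [-0.305, 0.124, 0], 0.02],
  [[0, 0, 0], [-0.305, 0.124, 0], 0.02],
])

```text
t: 17.0
tool_pos: [0.5107, -0.0232, 0.251]
tool_rot: [-2.491, -1.911, 0.007]
contact_force: [0.1, -0.6, -3.4]
opening: 0.0302
```

Call:
jog_arm([
  [[0, 0, 0], [0, 0, 0], 0.02],
  [[0, 0, 0], [0, 0, 0.015], 0.02],
  [[0, 0, 0], [0, 0, 0.035], 0.02],
  [[0, 0, 0], [0, 0, 0.055], 0.02],
  [[0, 0, 0], [0, 0, 0.075], 0.02],
  [[0, 0, 0], [0, 0, 0.085], 0.02],
  [[0, 0, 0], [0, 0, 0.085], 0.02],
  [[0, 0, 0], [0, 0, 0.085], 0.02],
])

```text
t: 17.67
tool_pos: [0.5115, -0.0209, 0.1684]
tool_rot: [-2.488, -1.918, 0.003]
contact_force: [0.7, 0.1, -2.3]
opening: 0.0305
```

```bash
python3 -c "
from mv import *
from station import get_image
delta([.5110,-.0214,.138],75.2)
a=get_image('side');cv2.imwrite('pics/side9.png',cv2.resize(a[110:260,240:420,::-1],None,fx=4,fy=4,interpolation=2))"
```

```text
turn [-0.08  0.1   0.07] q6 -1.5
turn [-1.5000e-01 -1.2000e-01 -1.7993e+02] q6 -1.5
shift [-0.0006 -0.0003  0.0304] tcp [ 0.5115 -0.0209  0.1684] F [ 0.7  0.1 -2.3] open 0.0305 t 17.67 q [-0.19 -0.2   1.9  -0.    1.45 -1.5 ]
```

View pics/side9.png

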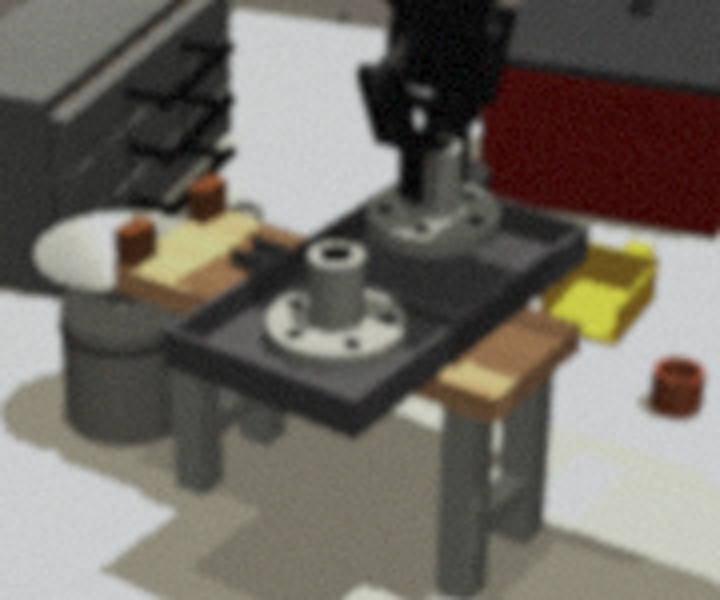

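Hub b hangs over the right half, well placed. Lowering.

Call:
jog_arm([
  [[0, 0, 0], [0, 0, 0.008], 0.02],
  [[0, 0, 0], [0, 0, 0.016], 0.02],
  [[0, 0, 0], [0, 0, 0.022], 0.02],
  [[0, 0, 0], [0, 0, 0.026], 0.02],
  [[0, 0, 0], [0, 0, 0.028], 0.02],
  [[0, 0, 0], [0, 0, 0.03], 0.02],
  [[0, 0, 0], [0, 0, 0.03], 0.02],
  [[0, 0, 0], [0, 0, 0.03], 0.02],
])

```text
t: 18.38
tool_pos: [0.512, -0.0219, 0.1389]
tool_rot: [2.488, 1.916, -0.002]
contact_force: [-0.8, 0.6, -2.3]
opening: 0.0305
```

Call:
jog_arm([
  [[0, 0, 0], [0, 0, 0.001], 0.02],
  [[0, 0, 0], [0, 0, 0.002], 0.02],
  [[0, 0, 0], [0, 0, 0.002], 0.02],
])

```text
t: 18.63
tool_pos: [0.5123, -0.022, 0.1381]
tool_rot: [2.488, 1.915, -0.001]
contact_force: [-2.8, -0.1, 2.7]
opening: 0.0309
```

Contact. Release and rise.

Call:
jog_arm([
  [[0, 0, 0], [0, 0, -0.001], 0.031],
  [[0, 0, 0], [0, 0, -0.001], 0.036],
  [[0, 0, 0], [0, 0, -0.001], 0.045],
  [[0, 0, 0], [0, 0, -0.001], 0.055],
  [[0, 0, 0], [0, 0, -0.001], 0.055],
  [[0, 0, 0], [0, 0, -0.01], 0.055],
  [[0, 0, 0], [0, 0, -0.03], 0.055],
  [[0, 0, 0], [0, 0, -0.06], 0.055],
  [[0, 0, 0], [0, 0, -0.09], 0.055],
  [[0, 0, 0], [0, 0, -0.1], 0.055],
  [[0, 0, 0], [0, 0, -0.1], 0.055],
])

```text
t: 19.55
tool_pos: [0.5141, -0.0221, 0.2417]
tool_rot: [2.484, 1.912, 0.006]
contact_force: [-0.1, 0.6, 0.2]
opening: 0.0555
```

```bash
python3 -c "
from mv import *
from station import get_image
a=get_image('side');cv2.imwrite('pics/side10.png',cv2.resize(a[110:260,240:420,::-1],None,fx=4,fy=4,interpolation=2))
delta([.395,.06,.236],75.2)"
```

```text
turn [ 0.21  0.08 -0.02] q6 -1.5
turn [ 1.3000e-01 -3.3000e-01  1.7998e+02] q6 -1.5
shift [ 0.049  -0.1349  0.0021] tcp [ 0.5129 -0.0218  0.2387] F [ 0.2  0.5 -0.3] open 0.0551 t 19.6 q [-0.19 -0.24  1.82 -0.    1.57 -1.5 ]
```

View pics/side10.png

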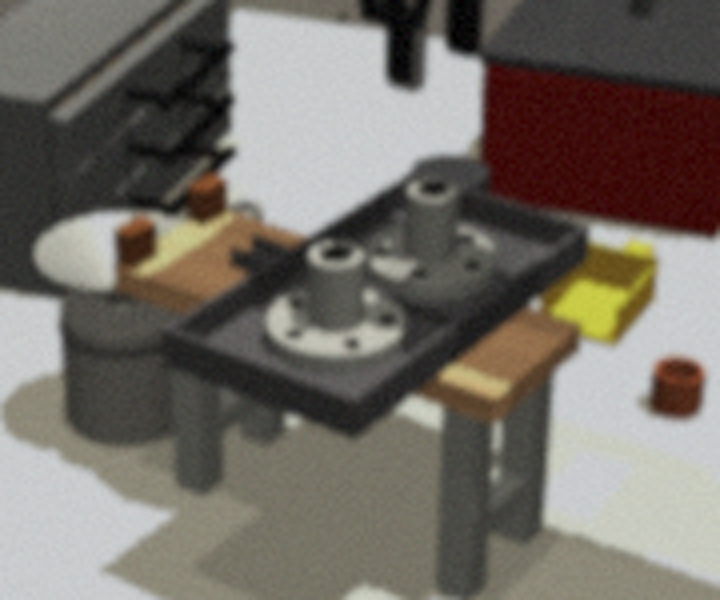

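```bash
python3 -c "
from mv import *
px=((435-1.5)/4+240,(66-1.5)/4+110)
for z in (.2417+.034,.2417+.04,.2417+.046): print(z,proj('side',[.5141,-.0221,z]),px)
delta([.425,.0525,.24],75.6)"
```

```text
0.2757 [347.86337077 130.86490677] (348.375, 126.125)
0.2817 [347.9494746  128.43794707] (348.375, 126.125)
0.2877 [348.03603223 125.9981965 ] (348.375, 126.125)
turn [ 0.21  0.08 -0.42] q6 -1.5
turn [ 1.3000e-01 -3.3000e-01  1.7958e+02] q6 -1.5
shift [ 0.0494 -0.104  -0.0018] tcp [ 0.5129 -0.0218  0.2387] F [ 0.2  0.5 -0.3] open 0.0551 t 19.6 q [-0.19 -0.24  1.82 -0.    1.57 -1.5 ]
```

Call:
jog_arm([
  [[0, 0, 0], [0.012, -0.026, 0], 0.055],
  [[0, 0, 0], [0.025, -0.053, 0], 0.055],
  [[0, 0, -0.4], [0.037, -0.08, 0], 0.055],
  [[0, 0, -0.4], [0.049, -0.104, 0], 0.055],
  [[0, 0, -0.4], [0.049, -0.104, 0], 0.055],
  [[0, 0, -0.4], [0.049, -0.104, 0], 0.055],
  [[0, 0, -0.4], [0.049, -0.104, 0.03], 0.055],
  [[0, 0, -0.4], [0.049, -0.104, 0.06], 0.055],
  [[0, 0, -0.4], [0.049, -0.104, 0.08], 0.055],
  [[0, 0, -0.4], [0.049, -0.104, 0.1], 0.055],
  [[0, 0, -0.4], [0.049, -0.104, 0.1], 0.055],
  [[0, 0, -0.4], [0.049, -0.104, 0.1], 0.055],
])

```text
t: 20.6
tool_pos: [0.4228, 0.0517, 0.1347]
tool_rot: [-2.482, -1.923, 0.008]
contact_force: [0.2, 0.4, 1.3]
opening: 0.0551
```

```bash
python3 -c "
from mv import *
from station import get_image
a=get_image('side');cv2.imwrite('pics/side11.png',cv2.resize(a[110:260,240:420,::-1],None,fx=4,fy=4,interpolation=2))
delta([.425,.0525,.116],75.6)"
```

```text
turn [-0.06  0.12 -0.06] q6 -1.37
turn [1.8000e-01 1.0000e-01 1.7994e+02] q6 -1.37
shift [0.001  0.0008 0.0206] tcp [0.424  0.0517 0.1366] F [-0.4  1.   0.9] open 0.0553 t 20.65 q [-0.05 -0.41  2.12 -0.    1.44 -1.37]
```

View pics/side11.png

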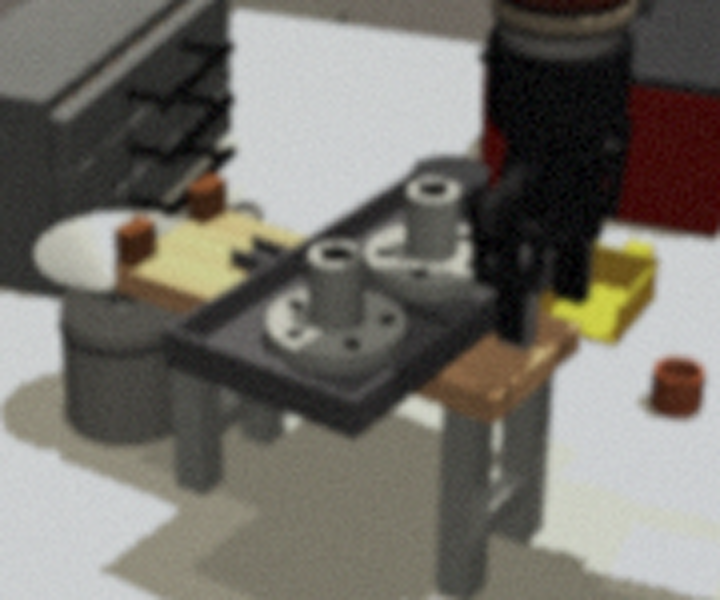

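```bash
python3 -c "
from h import *
for z in (.15,.16,.17,.18,.19): print(z,(proj('side',[.4235,.0517,z])-[240,110])*4+1.5)"
```

```text
0.15 [537.91279828 363.56053157]
0.16 [538.96969068 348.26686206]
0.17 [540.03609179 332.8355974 ]
0.18 [541.11213054 317.26487231]
0.19 [542.19793816 301.55278763]
```

Call:
jog_arm([
  [[0, 0, 0], [0.001, 0.001, 0.008], 0.055],
  [[0, 0, 0], [0.001, 0.001, 0.014], 0.055],
  [[0, 0, 0], [0.001, 0.001, 0.018], 0.055],
  [[0, 0, 0], [0.001, 0.001, 0.018], 0.055],
  [[0, 0, 0], [0.001, 0.001, 0.018], 0.055],
])

```text
t: 21.07
tool_pos: [0.425, 0.0528, 0.1186]
tool_rot: [2.482, 1.925, -0.002]
contact_force: [-0.2, -0.6, 0.1]
opening: 0.0553
```

```bash
python3 -c "
from mv import *
from station import get_image
delta([.425,.0525,.116],75.6)
a=get_image('side');cv2.imwrite('pics/side12.png',cv2.resize(a[160:220,330:410,::-1],None,fx=8,fy=8,interpolation=2))
"
```

```text
turn [-0.01  0.1  -0.01] q6 -1.37
turn [1.6000e-01 2.0000e-02 1.7999e+02] q6 -1.37
shift [-0.0003  0.0001  0.0026] tcp [0.425  0.0528 0.1186] F [-0.2 -0.6  0.1] open 0.0553 t 21.07 q [-0.05 -0.39  2.13 -0.    1.4  -1.37]
```

View pics/side12.png

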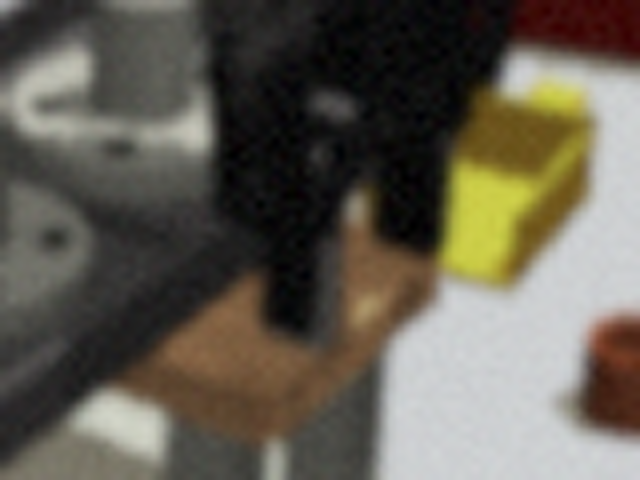

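Tips are about 10 mm above the plank top, behind the near wall. Starting the push.

Call:
jog_arm([
  [[0, 0, 0], [0, 0.005, 0], 0.055],
  [[0, 0, 0], [0, 0.01, 0], 0.055],
  [[0, 0, 0], [0, 0.014, 0], 0.055],
  [[0, 0, 0], [0, 0.018, 0], 0.055],
  [[0, 0, 0], [0, 0.021, 0], 0.055],
  [[0, 0, 0], [0, 0.024, 0], 0.055],
  [[0, 0, 0], [0, 0.027, 0], 0.055],
  [[0, 0, 0], [0, 0.03, 0], 0.055],
  [[0, 0, 0], [0, 0.033, 0], 0.055],
  [[0, 0, 0], [0, 0.036, 0], 0.055],
  [[0, 0, 0], [0, 0.039, 0], 0.055],
  [[0, 0, 0], [0, 0.042, 0], 0.055],
])

```text
t: 22.12
tool_pos: [0.4645, 0.0428, 0.1186]
tool_rot: [-2.481, -1.924, 0.006]
contact_force: [-6.1, 1.8, 4.7]
opening: 0.0551
```

```bash
cat > chk.py <<'E'
from edge import *
from station import get_image
import sys
def chk(tag,guess):
    from mv import delta
    delta([.425,.0525,.116],75.6)
    b=get_image('side')[:,:,::-1];cv2.imwrite(f'pics/side{tag}.png',cv2.resize(b[100:260,240:420],None,fx=4,fy=3.7,interpolation=2))
    a=get_image('top')[:,:,::-1];cv2.imwrite(f'pics/top{tag}.png',cv2.resize(a[120:260,260:400],None,fx=4.2,fy=4.2,interpolation=2))
E
python3 -c "
from chk import *;chk(13,0)"
```

```text
turn [-0.24  0.11 -0.  ] q6 -1.39
turn [1.7e-01 3.7e-01 1.8e+02] q6 -1.39
shift [-0.0004 -0.0407  0.0028] tcp [0.4645 0.0428 0.1186] F [-6.1  1.8  4.7] open 0.0551 t 22.12 q [-0.07 -0.28  2.05 -0.    1.38 -1.39]
```

View pics/side13.png

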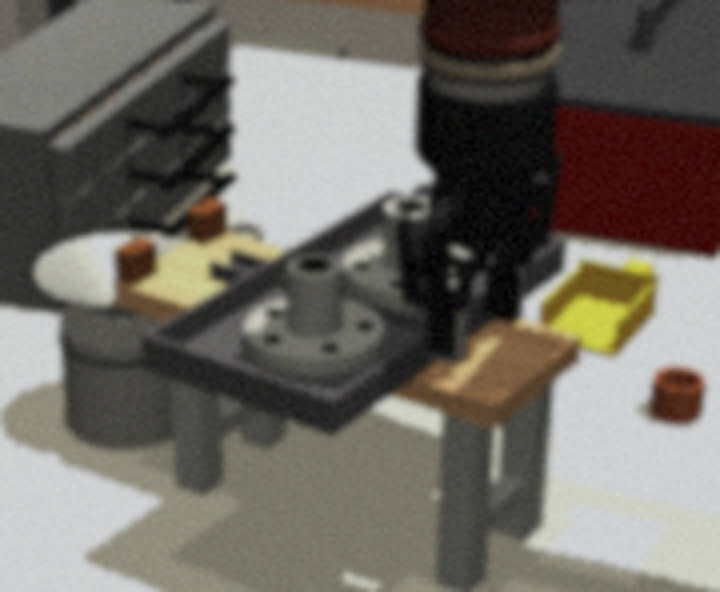

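View pics/top13.png

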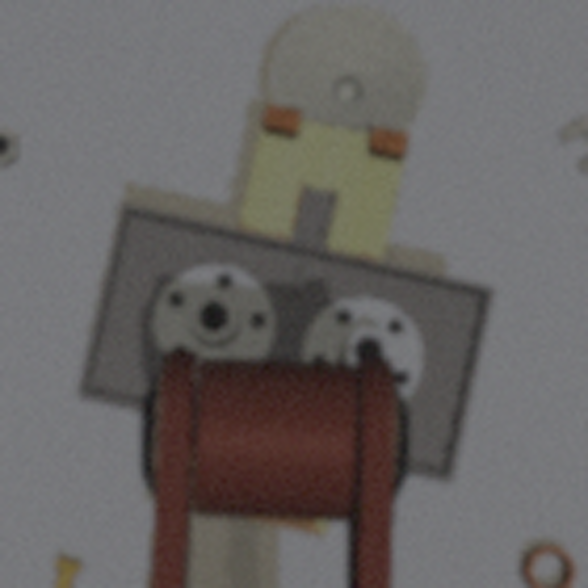

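The tray slides square, with about 68 mm to go to the stops. Continuing.

Call:
jog_arm([
  [[0, 0, 0], [0, 0.003, 0], 0.055],
  [[0, 0, 0], [0, 0.007, 0], 0.055],
  [[0, 0, 0], [0, 0.011, 0], 0.055],
  [[0, 0, 0], [0, 0.015, 0], 0.055],
  [[0, 0, 0], [0, 0.019, 0], 0.055],
  [[0, 0, 0], [0, 0.023, 0], 0.055],
  [[0, 0, 0], [0, 0.027, 0], 0.055],
  [[0, 0, 0], [0, 0.031, 0], 0.055],
  [[0, 0, 0], [0, 0.035, 0], 0.055],
  [[0, 0, 0], [0, 0.039, 0], 0.055],
  [[0, 0, 0], [0, 0.043, 0], 0.055],
  [[0, 0, 0], [0, 0.046, 0], 0.055],
])

```text
t: 23.22
tool_pos: [0.5095, 0.0312, 0.1185]
tool_rot: [-2.481, -1.925, 0.005]
contact_force: [-6.6, 0.7, 3.6]
opening: 0.055
```

```bash
python3 -c "
from chk import *;chk(14,0)"
```

```text
turn [-0.17  0.1  -0.  ] q6 -1.4
turn [1.6e-01 2.6e-01 1.8e+02] q6 -1.4
shift [-0.0004 -0.0871  0.0028] tcp [0.5095 0.0312 0.1185] F [-6.6  0.7  3.6] open 0.055 t 23.22 q [-0.08 -0.16  1.95 -0.    1.36 -1.4 ]
```

View pics/top14.png

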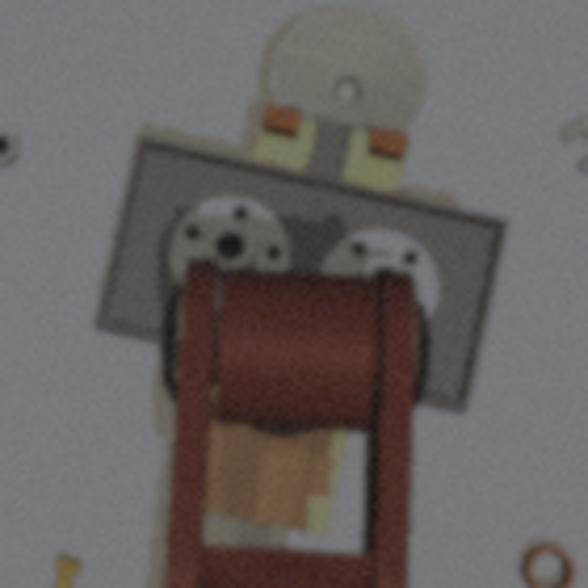

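About 25 mm remain. I'll go on gently and watch the force for stop contact.

Call:
jog_arm([
  [[0, 0, 0], [0, 0.003, 0], 0.055],
  [[0, 0, 0], [0, 0.006, 0], 0.055],
  [[0, 0, 0], [0, 0.009, 0], 0.055],
  [[0, 0, 0], [0, 0.012, 0], 0.055],
  [[0, 0, 0], [0, 0.015, 0], 0.055],
  [[0, 0, 0], [0, 0.018, 0], 0.055],
  [[0, 0, 0], [0, 0.02, 0], 0.055],
])

```text
t: 23.9
tool_pos: [0.5289, 0.0262, 0.1185]
tool_rot: [-2.482, -1.925, 0.004]
contact_force: [-6.0, 0.7, 5.1]
opening: 0.0548
```

Call:
jog_arm([
  [[0, 0, 0], [0, 0.001, 0], 0.055],
  [[0, 0, 0], [0, 0.002, 0], 0.055],
  [[0, 0, 0], [0, 0.003, 0], 0.055],
])

```text
t: 24.15
tool_pos: [0.5317, 0.0254, 0.1185]
tool_rot: [-2.482, -1.925, 0.004]
contact_force: [-5.8, 1.9, 2.6]
opening: 0.0554
```

```bash
python3 -c "
from chk import *;chk(15,0)"
```

```text
turn [-0.12  0.11 -0.01] q6 -1.41
turn [1.7000e-01 1.9000e-01 1.7999e+02] q6 -1.41
shift [-0.0003 -0.1101  0.0027] tcp [0.5317 0.0254 0.1185] F [-5.8  1.9  2.6] open 0.0554 t 24.15 q [-0.09 -0.11  1.9  -0.    1.35 -1.41]
```

View pics/top15.png

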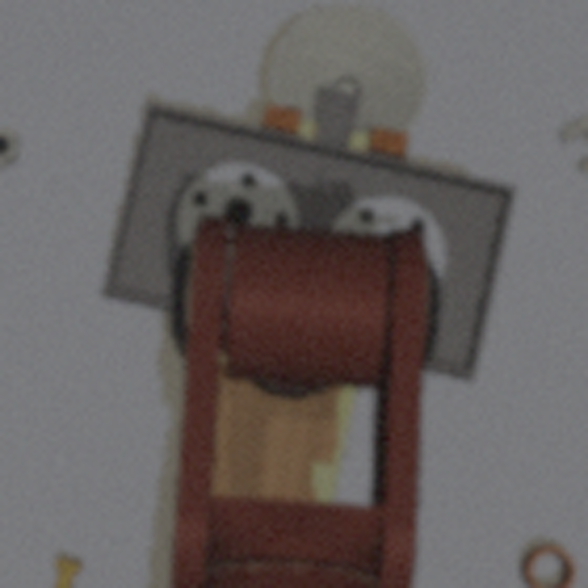

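Nearly there. Continuing in 1 mm steps.

Call:
jog_arm([
  [[0, 0, 0], [0, 0.001, 0], 0.055],
  [[0, 0, 0], [0, 0.002, 0], 0.055],
  [[0, 0, 0], [0, 0.003, 0], 0.055],
])

```text
t: 24.5
tool_pos: [0.5337, 0.0249, 0.1185]
tool_rot: [-2.48, -1.924, 0.007]
contact_force: [-12.7, 2.5, 5.9]
opening: 0.055
```

Call:
jog_arm([
  [[0, 0, 0], [0, 0.0005, 0], 0.055],
  [[0, 0, 0], [0, 0.001, 0], 0.055],
  [[0, 0, 0], [0, 0.001, 0], 0.055],
])

```text
t: 24.75
tool_pos: [0.5336, 0.0249, 0.1185]
tool_rot: [-2.479, -1.923, 0.01]
contact_force: [-13.6, 2.1, 7.8]
opening: 0.0553
```

The tray has stopped against the blocks: the position no longer advances and the force has doubled. I'll back off and rise.

Call:
jog_arm([
  [[0, 0, 0], [0, -0.002, 0], 0.055],
  [[0, 0, 0], [0, -0.006, 0], 0.055],
  [[0, 0, 0], [0, -0.015, 0], 0.055],
  [[0, 0, 0], [0, -0.03, 0], 0.055],
  [[0, 0, 0], [0, -0.045, -0.01], 0.055],
  [[0, 0, 0], [0, -0.07, -0.03], 0.055],
  [[0, 0, 0], [0, -0.1, -0.06], 0.055],
  [[0, 0, 0], [0, -0.125, -0.09], 0.055],
  [[0, 0, 0], [0, -0.14, -0.12], 0.055],
  [[0, 0, 0], [0, -0.14, -0.13], 0.055],
  [[0, 0, 0], [0, -0.14, -0.13], 0.055],
  [[0, 0, 0], [0, -0.14, -0.13], 0.055],
])

```text
t: 25.75
tool_pos: [0.4014, 0.0592, 0.2485]
tool_rot: [2.481, 1.924, -0.0]
contact_force: [0.7, 0.9, 0.1]
opening: 0.055
```

```bash
python3 -c "
from chk import *;chk(16,0)"
```

```text
turn [ 0.09  0.09 -0.02] q6 -1.36
turn [ 1.4000e-01 -1.4000e-01  1.7998e+02] q6 -1.36
shift [-0.0004  0.0243  0.1325] tcp [0.4014 0.0592 0.2485] F [0.7 0.9 0.1] open 0.055 t 25.75 q [-0.04 -0.54  2.01 -0.    1.66 -1.36]
```

View pics/top16.png

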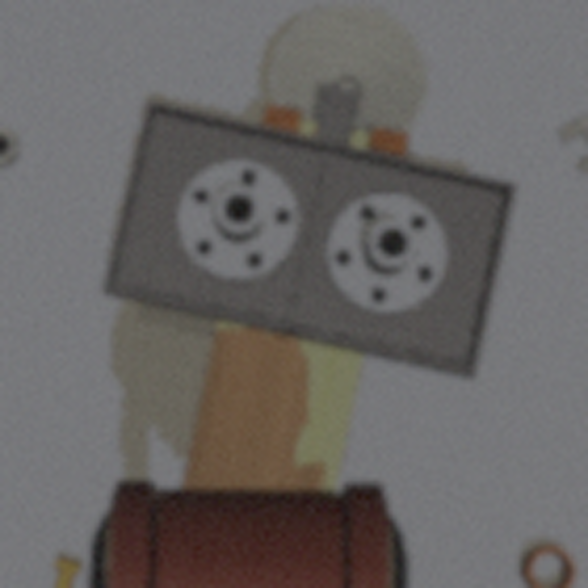

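View pics/side16.png

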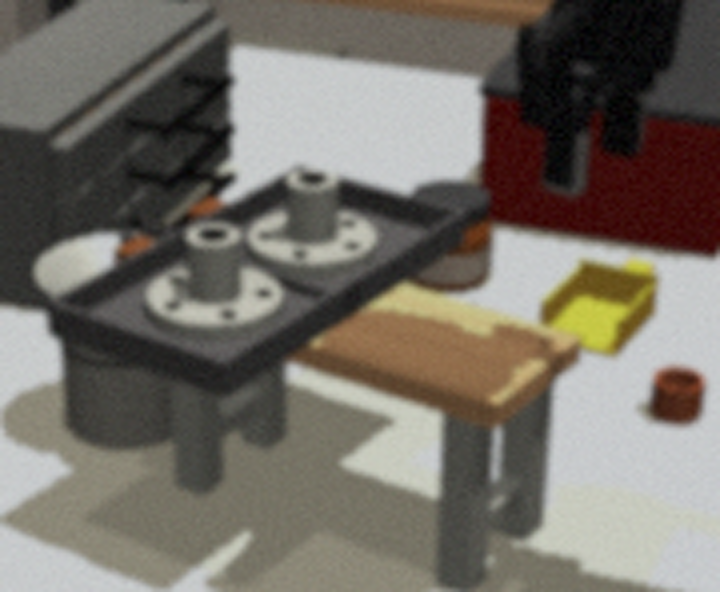

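```bash
python3 -c "
from edge import *
g=lambda u:np.array(((u[0]-1.6)/4.2+260,(u[1]-1.6)/4.2+120))
z=cv2.imread('pics/top16.png');img=np.zeros((400,640,3),'uint8');img[120:260,260:400]=cv2.resize(z,(140,140),interpolation=cv2.INTER_AREA)
px=trayfit(img,[g(u) for u in((149,102),(512,186),(472,378),(106,293))]);rep(px)
w=np.array([plane('top',u,.174)[:2] for u in px]);c=w.mean(0)
d=(w[0]-w[1])+(w[3]-w[2]);Y=d/np.hypot(*d);X=np.array([Y[1],-Y[0]])
print('yaw',np.degrees(np.arctan2(X[1],X[0])))
for u,h in(((238,219),.166),((387,252),.166),((238,209),.208),((392,242),.208)):
  p=plane('top',g(u),h)[:2]-c;print('hub x,y',p@X,p@Y)
f=plane('top',g((344,82)),.126)[:2];print('funnel',f,'spout',c+.106*X, np.hypot(*(f-c-.106*X)))
for n,u in(('L',(282,120)),('R',(388,142))):
  p=plane('top',g(u),.174)[:2]-c;print(n,p@X,p@Y)
b=np.array([.5806,.0133]);a=np.radians(-14.0);BX=np.array([np.cos(a),np.sin(a)]);print('bench xy',(c-b)@BX,(c-b)@np.array([-BX[1],BX[0]]))
"
```

```text
edge 0 46 med res 0.10
edge 1 50 med res 0.10
edge 2 50 med res 0.11
edge 3 50 med res 0.10
[[294.6, 143.4], [382.3, 163.6], [372.2, 209.8], [283.6, 189.8]]
[[0.7013, 0.1106], [0.6395, -0.1303], [0.5125, -0.0977], [0.5728, 0.1431]]
centre [0.6065 0.0064] lens [0.2488 0.1312 0.2482 0.1325] ang [-104.39  165.58   75.93  -14.2 ]
yaw -14.227766509513124
hub x,y 0.00367869682149247 0.0483480157921561
hub x,y 0.004360421078794909 -0.05224372384687451
hub x,y 0.0031742066553837184 0.04872647093880877
hub x,y 0.004544452244558617 -0.051348022481662474
funnel [ 0.72213055 -0.02333567] spout [ 0.70925974 -0.01960812] 0.013399717285694534
L 0.0731415484026153 0.03461262373958945
R 0.0745682211032823 -0.036644997721675364
bench xy 0.026800026387778807 -0.0003836205152862315
```

The tray measures square (-14.2° against about -14.1° for the plank) and its far edge reaches both stops alike. The hubs are at y = +48 and -52 mm and x ≈ 4 mm, and the spout is about 13 mm from the funnel centre. Handing in.

```bash
python3 -c "
from station import job,ctrl
o=ctrl.get_obs();print(o['t'],abs(o['dq']).max());print(job.finish_job())"
```

```text
25.85 0.01061509601414033
the job is handed in; nothing more can be done
None
```

I set both hubs in the tray, one on each side of the rib, and pushed the tray along the plank until it stopped against both blocks. I handed the job in at 25.9 s; it gave no verdict.

**Last checks (top camera):**

| Check | Measured | Allowed |
|---|---|---|
| Hubs from the rib line, along the tray's y | +48 and -52 mm | 36 to 62 mm |
| Hubs off the tray's long middle line | about 4 mm | 26 mm |
| Tray turn against the plank | below 0.01 rad | 0.1 rad |
| Tray origin along the plank | about 27 mm | 23 to 40 mm |
| Tray off the plank's middle line | about 0 mm | 22 mm |
| Spout tip from the funnel centre | about 13 mm | 40 mm |

- **Placing:** the side view showed both hubs flat and the tray level. After the first hub went in, the measured tray position had not changed. I did not measure it again after the second hub, but the side view showed no movement.
- **Stops:** the push force rose from about 6 N to 13 N and the tray stopped moving. The far wall reached both blocks evenly.
- **Bystanders:** the arm was never seen to touch them, and those in view looked in place. I did not measure them.

**Disagreements:**
- **Fingertips:** they sat about 34 to 45 mm behind the reported TCP, depending on the opening. The first grasp therefore closed in the air above the boss, touching nothing. I measured the offset from both cameras and allowed for it afterwards.
- **Stop blocks:** they measured 2 to 4 mm closer to the tray's centre than the drawing says, about what the camera error explains.
- **Rib:** my rough picks of it lay 3 to 7 mm off the tray's fitted middle line.

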